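Take the hot griddle lid off with the lid lifter

TASK

Take the lid lifter out of its sloping wooden rest, hook it under the wire loop of the hot lid on the griddle, lift the lid clear and carry it slowly and level to the round cork trivet, setting it down gently in the middle of the trivet. Unhook the lifter and put it back in its rest the way it stood, then let go. The lid is hot, so the gripper and arm must not touch it, and leave the jar, brush, plate rack and ladle rail alone.

Things in the scene. Friction and masses are not known exactly. Their poses are not given: they have to be found in the camera images.
- lifter: Lid lifter, loose, 167 mm long, 0.16 kg: dark wooden handle 24 x 24 x 70 mm, steel shaft 10 mm square, fork of two J-hooks. Origin at the handle's centre; +z along the shaft to the handle's free end (handle z -35 to +35, shaft to -83). Hooks open to +x, lowest point z -132. Starts leaning in rest, its back (-x side) on the sloping face, prongs on the ledge, z axis 35 degrees from vertical.
- throat (a point): Lifter point (10, 0, -120) mm between the hooks, where a hung bar's centre line settles; axes as the lifter. Crossbar 44 mm wide at lifter z -80 (x -5 to 5); from it two 8 mm round prongs at y +-18 run down at x -1 to z -120, then bend forward and up: tips reach x +26, tip tops z -112. A bar goes in over the tips from +x while it is 99 mm (+-9) below the handle's centre.
- lid: Low-domed round aluminium lid, loose, 170 mm across, 18 mm high without handle, about 0.4 kg, hot. Origin at the centre of its underside, z up. A loop of 8 mm wire stands on it in its y-z plane: legs at y +-46 mm, straight level bar along y from -36 to +36 mm, bar centre line 60 mm above the origin, 38 mm free under it. Centre of mass on the lid's axis, well below the bar.
- loop_bar (a point): Middle of the loop's horizontal bar, 60 mm above the lid's origin; y runs along the bar, x is horizontal and across the loop.
- griddle: Round aluminium griddle fixed on a low black hot plate, 230 mm across, rim 38 mm high, cooking surface 28 mm above the counter; a wire ear on its -x side reaches 140 mm from the axis at 32 mm height. Origin on the counter under its centre, z up. The lid starts flat on it, roughly centred.
- trivet: Plain round cork trivet, fixed, 180 mm across, 12 mm thick. Origin on the counter under its centre, z up.
- rest: Pale wooden lifter rest, fixed, base 135 x 72 mm (x -35 to 100), up to 95 mm high: a channel 52 mm wide between 16 mm cheeks, its face 35 degrees from vertical, looking to +x and up, with a ledge at its foot. Origin on the counter, z up. A lifter home in it has its origin at (-12, 0, 131) mm here, y along the rest's y, z along (-0.574, 0, 0.819): handle above the wood leaning to -x.
- jar: Bystander: empty closed glass jar, loose, 76 mm across, 110 mm high (a few mm more with its cap). Origin under its centre.
- brush: Bystander: yellow kitchen brush lying on the counter along its x axis, loose, 180 mm long, under 40 mm high. Origin on the counter under its middle.
- rack: Bystander: bamboo rack with three upright green plates of 150 mm, loose, footprint 106 (x) x 150 (y) mm, 166 mm high. Origin on the counter under its centre.
- rail: Bystander: fixed hook rail with a hanging steel ladle, footprint 100 (x) x 170 (y) mm, 240 mm high. Origin on the counter under its centre.

How it is judged:
On the way, in this order (a step that is already met when the one before it is completed fails the run):
1. the lid hangs from the lifter's hooks, level and at least 20 mm above where it lay (z of lid in the frame of griddle above 0.048 m and contact force between lid and lifter above 1 N and contact force between lid and griddle below 0.1 N and angle between lid's own z axis and vertical below 0.3 rad), for 0.2 s.
2. the lid lies on the trivet, centred within 25 mm (horizontal distance between lid and trivet below 0.025 m and z of lid in the frame of trivet between 0.008 and 0.017 m and angle between lid's own z axis and vertical below 0.06 rad and linear speed of lid below 0.05 m/s), for 0.2 s.
At the end, for the whole second after the job is handed in: The lid lies flat (tilt under 0.06 rad) and still on the trivet, its centre within 25 mm of the trivet's centre; the lifter lies still in the channel of its rest as at the start (handle centre within about 14 mm, turned less than 0.2 rad), off the lid and released (horizontal distance between lid and trivet below 0.025 m and z of lid in the frame of trivet between 0.008 and 0.017 m and angle between lid's own z axis and vertical below 0.06 rad and linear speed of each of lid, lifter below 0.02 m/s and contact force between lid and lifter below 0.1 N and x of lifter in the frame of rest between -0.025 and 0.003 m and y of lifter in the frame of rest between -0.015 and 0.015 m and z of lifter in the frame of rest between 0.12 and 0.145 m and x of throat in the frame of rest above 0.025 m and angle between the y axis of lifter and the y axis of rest, either way round below 0.2 rad); the robot touches nothing.
It fails at once if the gripper or arm touches the hot lid (contact force between any of the fingers, the arm and lid above 0.3 N).
It fails at once if the lid tips more than 20 degrees (angle between lid's own z axis and vertical above 0.35 rad).
It fails at once if the lid is dropped or flung (faster than 0.6 m/s) (linear speed of lid above 0.6 m/s).
It fails at once if the jar, brush or plate rack is shifted by more than 20 mm (distance of any of jar, brush, rack from where it was at the start of the episode above 0.02 m).
It fails at once if the rail with the ladle is bumped (contact force between rail and anything else above 2 N).
It also fails if it takes over 64 s, if anything falls off the work surface, if the arm or the gripper's body presses on something with over 40 N, if the wrist force passes 120 N, or if a joint passes its speed limit or range.

ROBOT

A 7-joint arm with a two-finger parallel gripper is mounted at the origin on the work surface. World frame = base frame: x ahead of the robot, y to its left, z up, the work surface at z = 0. Lengths are in m, angles in rad, forces in N, time in s.
With the tool pointing down it reaches from about 0.4 to 0.925 m from the base axis. Payload 5.6 kg.
Tool frame: the origin (TCP) lies on the mounting face of the last link; the fingertips stand 173 mm ahead of it and the grasp point (between the pads) lies ahead of it (robot.grip_depth is the z of the grasp point in the tool frame, in m); z points along the fingers, y is the line along which they close (so a half turn about z gives the same grasp; the last joint's range is limited). The gripper opens to 85 mm and grips with 20 to 120 N. Pads are 22 mm wide; open, the fingers measure 114 mm over their backs; the gripper's body (76 mm by 85 mm) begins 54 mm behind the grasp point. The pads swing forward as they close: fully open they stand 13 mm farther back than shut.
Start: joints at [-1.267, 0.468, -0.012, 1.603, 0.006, 1.071, -0.056], TCP at [0.221, 0.611, 0.405] pointing down, gripper open.
Joint ranges: [-2.53, 2.53], [-0.31, 2.02], [-1.57, 1.55], [0.28, 2.44], [-1.29, 4.43], [0.15, 1.84], [-2.92, 2.92]. Speed limits (rad/s): [2.57, 2.57, 3.14, 3.14, 3.14, 3.14, 3.14].

INTERFACE

Orientations are given as a unit quaternion [w, x, y, z].
In Python, from rig import state, viewer, robot gives the robot as it stands.
- The arm moves only by the tool drive_tool, never from a script. Its argument "steps" is a list of rows, each an object of numbers: "dx", "dy", "dz": the shift along the tool's x, y, z each as a share of 150 mm, from -1 to 1; "rx", "ry", "rz": the turn, a rotation vector about the tool's x, y, z each as a share of pi/2 rad, from -1 to 1. A call has 1 to 12 rows; each row is the pose to reach, as a shift and turn from the pose commanded when the call began, along the tool's axes at that moment; what a row does not reach only later rows make up. A row lasts 1/10 s, in which the tool goes at most 50 mm and 8.59 degrees, less where a joint would pass 70% of its speed; a pose out of reach is approached as far as the arm can. A call with a number of a shift or a turn outside -1 to 1 is refused whole. A call with a gripper value outside its range is refused whole. "grip" is the gripper's target within -1 to 1 (shut at 1, half-way at 0, fully open at -1), set as the call begins (left out, the last holds). The fingers move at their own pace and stop on an object; "squeeze" is the grip in N (left out, the last holds). Time passes only in rows, so rows that repeat a pose let the fingers close. It gives the time, the measured TCP pose, the force, the opening and the grip force at its end, in the units of the state.
- state(): the state, without advancing time (a new reading comes with each control period).
- viewer.grab_frame(name): name is "scene" or "top" or "wrist"; returns the picture (400x640x3 uint8, blue, green, red); there is no depth.
- viewer.calibration(name): a dict with "fx", "fy", "cx", "cy" (pixels), "position" and "rotation" of the camera in the world. Camera axes: x right, y down, z forward; pixel columns grow to the right and rows downward; lengths in m; the calibration is good to about 2 mm. A picture is of the moment at which its call begins: read the wrist's pose just before it. calibration takes no time and is no camera call; for the wrist camera it gives the pose at the moment of the call.
- robot.sign_off(): hands the job in; it is judged then, once.
The state is a dict: "clock": time; "joint_positions": joint angles; "dq": joint speeds; "tau": joint torques, N m; "eef_pos": TCP position; "eef_rot": TCP orientation; "wrist_force": force on the tool from outside, world axes, zero at the start; "ft_torque": the same for the moment, N m; "width": finger opening in m; "gripper_force": force on a finger pad.
Only numpy, scipy, OpenCV 4.12 (cv2) and the standard library are available. Lean on these libraries where they do the work, as an engineer would, in place of code of your own. Each camera call takes 0.05 s, during which the arm holds its last target. There are 200 camera calls.

## Working session

There is one attempt and no reset: what is moved stays moved. The work goes in short steps, Python scripts to look and compute and a tool call to move; the robot and the scene stay as the last step left them, time stands still between calls to the robot, and variables do not carry over. Pictures are saved under pics/ and viewed, at most 10 in all, crops included, and the job is handed in when it is done.

Besides the shell and the picture viewer there is one more tool, called after "Emit:" as name(argument=value, ...), one argument or row to a line, values as JSON. drive_tool: Moves the arm, as the interface text tells. Its arguments: {"type":"object","properties":{"steps":{"type":"array","items":{"type":"object","properties":{"dx":{"type":"number"},"dy":{"type":"number"},"dz":{"type":"number"},"rx":{"type":"number"},"ry":{"type":"number"},"rz":{"type":"number"}}}},"grip":{"type":"number"},"squeeze":{"type":"number"}},"required":["steps"]}

```bash
mkdir -p pics; ls
python3 - <<'E'
from rig import state, viewer, robot
import cv2
s=state(); print(s, robot.grip_depth)
for n in ("scene","top"):
    cv2.imwrite(f"pics/{n}0.png",viewer.grab_frame(n)); print(n,viewer.calibration(n))
print(viewer.calibration("wrist"))
E
```

```text
pics
{'clock': 0.0, 'joint_positions': array([-1.26702279,  0.46840105, -0.01158609,  1.6036197 ,  0.00600385,
        1.07138134, -0.05625562]), 'dq': array([ 0.00049004, -0.00075622, -0.00101846,  0.00261279, -0.00050681,
       -0.00157521,  0.00119703]), 'tau': array([-1.87854057e-03, -5.32381582e+01,  2.03767244e-02, -2.51317191e+01,
        1.12865111e-02,  7.52620341e-03,  5.59342695e-06]), 'eef_pos': array([0.22088232, 0.61105972, 0.40372417]), 'eef_rot': array([-8.64076343e-05,  1.72535356e-01,  9.85002925e-01, -8.83410293e-04]), 'wrist_force': array([ 0.0307428 ,  0.26204542, -0.34445906]), 'ft_torque': array([-0.01151456, -0.00348206,  0.01284647]), 'gripper_force': 0.0, 'width': 0.0857281346326683} 0.1547
scene {'fx': 449.3144598110471, 'fy': 449.3144598110471, 'cx': 325.32772285032166, 'cy': 196.12711933761662, 'position': array([ 1.02986323, -0.51379905,  0.89682378]), 'rotation': array([-0.31697518,  0.87400532,  0.34340174, -0.13310401])}
top {'fx': 510.00326751032907, 'fy': 510.00326751032907, 'cx': 320.0749805551028, 'cy': 205.7984547938962, 'position': array([ 0.45212044, -0.01855654,  1.35096675]), 'rotation': array([-0.03678252,  0.71590788, -0.69641909,  0.0335172 ])}
{'fx': 303.610095857415, 'fy': 303.610095857415, 'cx': 319.75069427468054, 'cy': 199.8561723136681, 'position': array([0.15327829, 0.63535911, 0.37419324]), 'rotation': array([0.11821109, 0.80988413, 0.56869605, 0.08184517])}
```

View pics/top0.png

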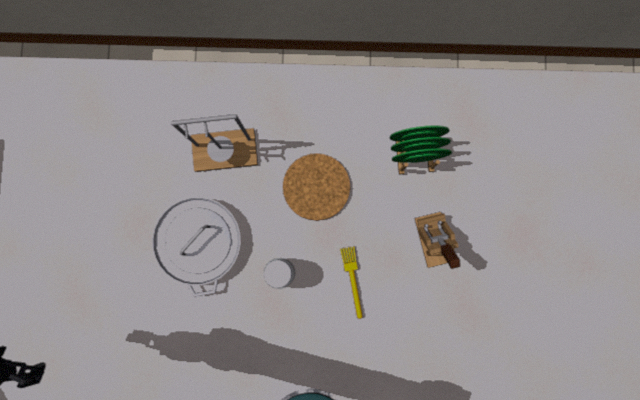

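View pics/scene0.png

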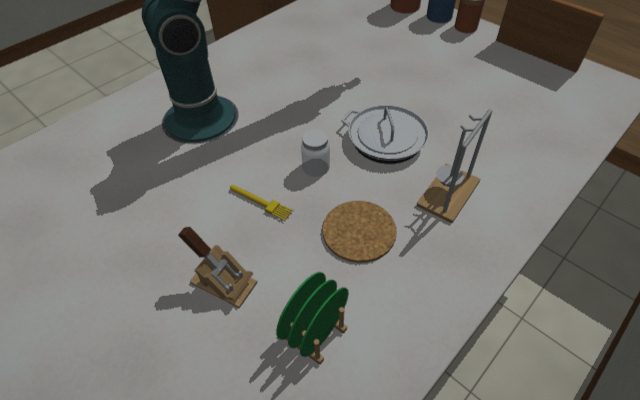

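```bash
cat > h.py <<'E'
import numpy as np, cv2
from scipy.spatial.transform import Rotation as R
from rig import state, viewer, robot
def q(w): return R.from_quat([w[1],w[2],w[3],w[0]])
def ray(n,u,v,c=None):
    c=c or viewer.calibration(n)
    return c["position"], q(c["rotation"]).apply([(u-c["cx"])/c["fx"],(v-c["cy"])/c["fy"],1])
def atz(n,u,v,z,c=None):
    p,d=ray(n,u,v,c); return p+d*(z-p[2])/d[2]
def tri(*obs):
    A=np.zeros((3,3));b=np.zeros(3)
    for n,u,v in obs:
        p,d=ray(n,u,v); d=d/np.linalg.norm(d); P=np.eye(3)-np.outer(d,d); A+=P;b+=P@p
    return np.linalg.solve(A,b)
def proj(n,X,c=None):
    c=c or viewer.calibration(n); p=q(c["rotation"]).inv().apply(np.atleast_2d(X)-c["position"])
    return np.c_[p[:,0]/p[:,2]*c["fx"]+c["cx"],p[:,1]/p[:,2]*c["fy"]+c["cy"]]
E
python3 - <<'E'
import cv2,numpy as np
t=cv2.imread("pics/top0.png");s=cv2.imread("pics/scene0.png")
def c(i,u,v,w=100,h=75): return cv2.resize(i[v:v+h,u:u+w],(400,300),interpolation=cv2.INTER_CUBIC)
cv2.imwrite("pics/crop.png",np.vstack([np.hstack([c(t,390,203),c(s,170,225)]),np.hstack([c(t,150,200),c(s,340,90)])]))
E
```

```text
(no output)
```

View pics/crop.png

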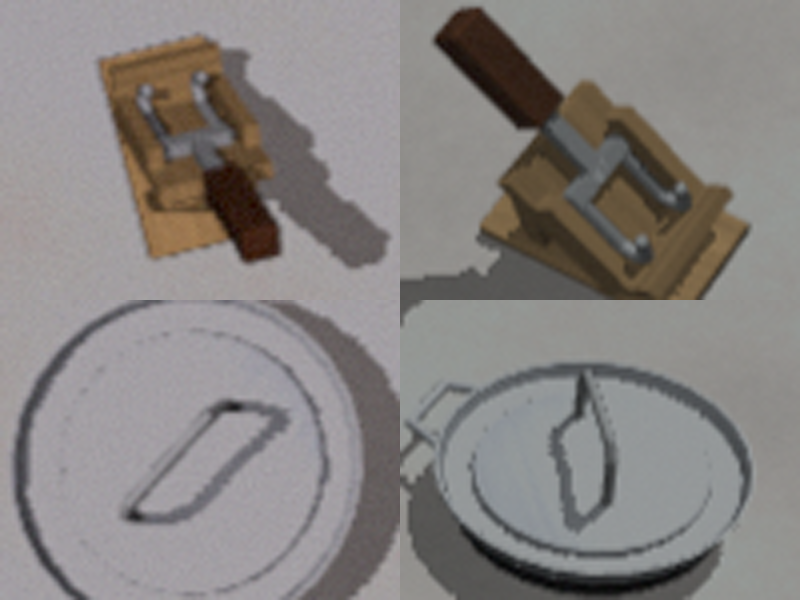

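```bash
cat > m1.py <<'E'
from h import *
from scipy.optimize import least_squares
T=lambda u,v:(390+u/4-.4,203+v/4-.4)
S=lambda u,v:(170+(u-400)/4-.4,225+v/4-.4)
Rl=np.array([[.819,0,-.574],[0,1,0],[.574,0,.819]])
home=np.array([-.012,0,.131])
L=lambda p: home+Rl@(np.array(p)/1e3)
obs=[("top",T(144,88),L((24,18,-112))),("top",T(201,75),L((24,-18,-112))),("top",T(243,262),L((-12,12,35))),("top",T(280,254),L((-12,-12,35))),
("scene",S(642,243),L((24,18,-112))),("scene",S(681,192),L((24,-18,-112))),
("top",T(98,58),np.array([.1,.036,.012])),("top",T(213,35),np.array([.1,-.036,.012])),("top",T(152,258),np.array([-.035,.036,.012]))]
def W(p,X): return R.from_euler('z',p[2]).apply(X)+[p[0],p[1],0]
cal={n:viewer.calibration(n) for n in("top","scene")}
def res(p): return np.concatenate([(proj(n,W(p,X),cal[n])[0]-uv) for n,uv,X in obs])
r=least_squares(res,[.4,-.3,.2],loss="soft_l1"); print("rest",r.x); print(res(r.x).reshape(-1,2).round(1).tolist())
# lid
a=atz("top",182.1,252.9,.088);b=atz("top",205.1,225.9,.088);print("bar",a,b,(a+b)/2,"ang",np.arctan2(*(b-a)[[1,0]]),np.linalg.norm(b-a))
print("lid centre top",atz("top",199,240,.035), "bar tri",tri(("top",193.6,239.4),("scene",340+200/4-.4,90+115/4-.4)))
# trivet & lid colour fits
for n in("top","scene"):
    im=cv2.imread(f"pics/{n}0.png");h=cv2.cvtColor(im,cv2.COLOR_BGR2HSV)
    m=cv2.inRange(h,(5,90,60),(22,255,255));c=cv2.findContours(m,0,1)[0]
    for k in sorted(c,key=cv2.contourArea)[-2:]:
        e=cv2.fitEllipse(k);print(n,e,atz(n,*e[0],.012))
print("griddle",atz("top",*(198,240.5),.038),"jar",atz("top",279,273,.11),atz("scene",316,140,.112))
E
python3 m1.py
```

```text
rest [ 0.47606415 -0.31923219  0.26478102]
[[0.9, 0.0], [0.3, -0.0], [-0.1, 0.7], [0.6, 0.2], [9.3, -14.1], [-10.3, 11.8], [-0.1, -0.2], [-2.4, -0.9], [-0.5, -0.0]]
bar [0.45193183 0.32620736 0.088     ] [0.5201389  0.27276613 0.088     ] [0.48603536 0.29948675 0.088     ] ang -0.6646076558165387 0.08664970158784924
lid centre top [0.48621034 0.29889702 0.035     ] bar tri [0.48759903 0.30201462 0.08424376]
top ((224.53326416015625, 149.63658142089844), (38.32991027832031, 72.56168365478516), 83.77366638183594) [0.72925033 0.24862409 0.012     ]
top ((316.1603088378906, 186.50856018066406), (65.40486907958984, 66.17900085449219), 89.21920013427734) [0.63667739 0.00128206 0.012     ]
scene ((358.94354248046875, 230.65341186523438), (58.9561653137207, 72.63920593261719), 94.65192413330078) [ 0.64282761 -0.00246266  0.012     ]
scene ((608.3001708984375, 31.091304779052734), (67.53671264648438, 101.58282470703125), 120.05767822265625) [0.73117772 1.30340443 0.012     ]
griddle [0.48477911 0.30068019 0.038     ] jar [0.41016085 0.0835062  0.11      ] [0.42063125 0.08262831 0.112     ]
```

```bash
sed -i 's/S(642,243),L((24,18/S(642,243),L((24,-18/; s/S(681,192),L((24,-18/S(681,192),L((24,18/' m1.py
sed -i '/S(642/s/L((24,-18/L((24,-18/' m1.py; python3 m1.py | head -2
cat >> h.py <<'E'
YB=0.906
def liftR(yaw,tilt=0.):  # lifter rotation; tilt back
    return R.from_euler('z',yaw)*R.from_euler('y',-tilt)
def tool(hpos,yaw,tilt=0.,dz=0.):
    """TCP pose holding lifter (handle centre hpos), tool x=lifter x, tool z=-lifter z"""
    Rt=liftR(yaw,tilt)*R.from_euler('x',np.pi)
    return np.array(hpos)-Rt.apply([0,0,robot.grip_depth-dz]),Rt
def delta(p0,R0,p1,R1):
    d=R0.inv().apply(np.array(p1)-p0)/.15; r=(R0.inv()*R1).as_rotvec()/(np.pi/2)
    return np.r_[d,r].round(3)
def cur():
    s=state(); return s["eef_pos"],q(s["eef_rot"])
def chain(targets,start=None):
    p,Rr=start or cur()
    for t in targets:
        print(delta(p,Rr,*t).tolist(), "tcp",t[0].round(3)); p,Rr=t
E
python3 - <<'E'
from h import *
def at(p,yaw,tilt=0): return np.array(p),tool([0,0,0],yaw,tilt)[1]
p,Rr=cur()
y0=-.347+np.pi
chain([at([.33,.50,.42],1.7),at([.42,.38,.42],.95),at([.47,.25,.42],.95),at([.48,.12,.42],.8),at([.48,-.0,.42],.6),at([.48,-.13,.42],.4),at([.44,-.25,.42],.265)])
E
```

```text
rest [ 0.47666821 -0.3193362   0.25982634]
[[1.1, -0.3], [0.5, -0.3], [-0.2, 0.4], [0.5, 0.0], [-0.5, -0.6], [-0.4, -1.0], [0.1, -0.6], [-2.2, -1.1], [-0.6, -0.3]]
[-0.936, -0.449, -0.107, -0.001, 0.001, 0.697] tcp [0.33 0.5  0.42]
[-0.871, 0.492, 0.0, 0.0, -0.0, 0.477] tcp [0.42 0.38 0.42]
[-0.511, 0.775, 0.0, 0.0, 0.0, 0.0] tcp [0.47 0.25 0.42]
[-0.666, 0.558, 0.0, -0.0, -0.0, 0.095] tcp [0.48 0.12 0.42]
[-0.574, 0.557, 0.0, 0.0, -0.0, 0.127] tcp [ 0.48 -0.    0.42]
[-0.489, 0.715, 0.0, 0.0, -0.0, 0.127] tcp [ 0.48 -0.13  0.42]
[-0.557, 0.633, 0.0, 0.0, -0.0, 0.086] tcp [ 0.44 -0.25  0.42]
```

Emit:
drive_tool(
  steps=[
    {"dx": -0.936,"dy": -0.449,"dz": -0.107,"rz": 0.697},
    {"dx": -0.936,"dy": -0.449,"dz": -0.107,"rz": 0.697},
    {"dx": -0.936,"dy": -0.449,"dz": -0.107,"rz": 0.697},
    {"dx": -0.936,"dy": -0.449,"dz": -0.107,"rz": 0.697},
    {"dx": -0.936,"dy": -0.449,"dz": -0.107,"rz": 0.697},
    {"dx": -0.936,"dy": -0.449,"dz": -0.107,"rz": 0.697},
    {"dx": -0.936,"dy": -0.449,"dz": -0.107,"rz": 0.697},
    {"dx": -0.936,"dy": -0.449,"dz": -0.107,"rz": 0.697},
  ],
  grip=-1,
)

```text
invalid input
```

Emit:
drive_tool(
  steps=[
    {"dx": -0.871,"dy": 0.492,"rz": 0.477},
    {"dx": -0.871,"dy": 0.492,"rz": 0.477},
    {"dx": -0.871,"dy": 0.492,"rz": 0.477},
    {"dx": -0.871,"dy": 0.492,"rz": 0.477},
    {"dx": -0.871,"dy": 0.492,"rz": 0.477},
    {"dx": -0.871,"dy": 0.492,"rz": 0.477},
  ],
)

```text
invalid input
```

Emit:
drive_tool(
  steps=[
    {"dx": -0.511,"dy": 0.775},
    {"dx": -0.511,"dy": 0.775},
    {"dx": -0.511,"dy": 0.775},
    {"dx": -0.511,"dy": 0.775},
  ],
)

```text
invalid input
```

Run:
```python
from h import *
import pickle
s=state(); c=viewer.calibration("wrist"); im=viewer.grab_frame("wrist"); cv2.imwrite("pics/w1.png",im)
pickle.dump(c,open("w1.pkl","wb")); print(s["clock"],s["eef_pos"],cur()[1].as_matrix().round(3).tolist(),s["joint_positions"].round(2))
```

```text
0.1 [0.220872   0.61107282 0.40379262] [[-0.94, 0.34, -0.0], [0.34, 0.94, -0.001], [-0.0, -0.001, -1.0]] [-1.27  0.47 -0.01  1.6   0.01  1.07 -0.06]
```

View pics/w1.png

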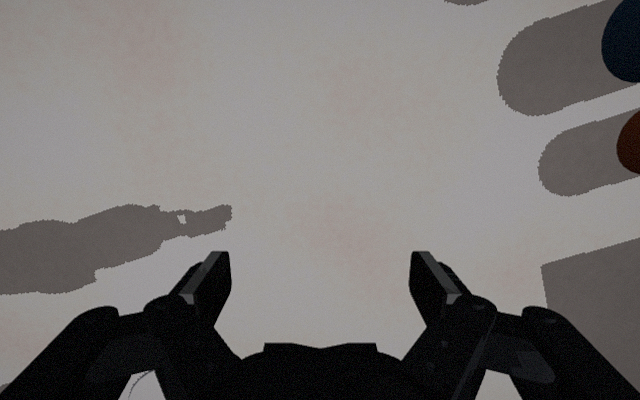

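The picture shows only counter, since the moves were refused. I'll try rows with all six numbers.

Emit:
drive_tool(
  steps=[
    {"dx": -0.936,"dy": -0.449,"dz": -0.107,"rx": 0,"ry": 0,"rz": 0.697},
    {"dx": -0.936,"dy": -0.449,"dz": -0.107,"rx": 0,"ry": 0,"rz": 0.697},
    {"dx": -0.936,"dy": -0.449,"dz": -0.107,"rx": 0,"ry": 0,"rz": 0.697},
    {"dx": -0.936,"dy": -0.449,"dz": -0.107,"rx": 0,"ry": 0,"rz": 0.697},
    {"dx": -0.936,"dy": -0.449,"dz": -0.107,"rx": 0,"ry": 0,"rz": 0.697},
    {"dx": -0.936,"dy": -0.449,"dz": -0.107,"rx": 0,"ry": 0,"rz": 0.697},
    {"dx": -0.936,"dy": -0.449,"dz": -0.107,"rx": 0,"ry": 0,"rz": 0.697},
    {"dx": -0.936,"dy": -0.449,"dz": -0.107,"rx": 0,"ry": 0,"rz": 0.697},
  ],
)

```text
clock: 0.95
eef_pos: [0.33, 0.5001, 0.4204]
eef_rot: [0.0, 0.662, 0.75, -0.0]
wrist_force: [0.0, -0.3, 0.7]
width: 0.0853
gripper_force: 0.0
```

All keys are needed.

Emit:
drive_tool(
  steps=[
    {"dx": -0.87,"dy": 0.49,"dz": 0,"rx": 0,"ry": 0,"rz": 0.477},
    {"dx": -0.87,"dy": 0.49,"dz": 0,"rx": 0,"ry": 0,"rz": 0.477},
    {"dx": -0.87,"dy": 0.49,"dz": 0,"rx": 0,"ry": 0,"rz": 0.477},
    {"dx": -0.87,"dy": 0.49,"dz": 0,"rx": 0,"ry": 0,"rz": 0.477},
    {"dx": -0.87,"dy": 0.49,"dz": 0,"rx": 0,"ry": 0,"rz": 0.477},
    {"dx": -0.87,"dy": 0.49,"dz": 0,"rx": 0,"ry": 0,"rz": 0.477},
  ],
)

```text
clock: 1.55
eef_pos: [0.4199, 0.38, 0.4205]
eef_rot: [0.0, 0.889, 0.457, -0.0]
wrist_force: [-0.5, 0.2, 0.2]
width: 0.0854
gripper_force: 0.0
```

Emit:
drive_tool(
  steps=[
    {"dx": -0.51,"dy": 0.77,"dz": 0,"rx": 0,"ry": 0,"rz": 0},
    {"dx": -0.51,"dy": 0.77,"dz": 0,"rx": 0,"ry": 0,"rz": 0},
    {"dx": -0.51,"dy": 0.77,"dz": 0,"rx": 0,"ry": 0,"rz": 0},
    {"dx": -0.51,"dy": 0.77,"dz": 0,"rx": 0,"ry": 0,"rz": 0},
  ],
)

```text
clock: 1.95
eef_pos: [0.4712, 0.2454, 0.4211]
eef_rot: [0.001, 0.89, 0.455, 0.0]
wrist_force: [-0.3, 0.4, -0.2]
width: 0.0854
gripper_force: 0.0
```

Run:
```python
from h import *
import pickle
s=state(); c=viewer.calibration("wrist"); im=viewer.grab_frame("wrist"); cv2.imwrite("pics/w2.png",im)
pickle.dump(c,open("w1.pkl","wb")); print(s["clock"],s["eef_pos"],cur()[1].as_matrix().round(3).tolist(),s["joint_positions"].round(2))
```

```text
1.95 [0.47124184 0.24537082 0.42111592] [[0.582, 0.813, 0.0], [0.813, -0.582, -0.0], [0.0, 0.0, -1.0]] [-0.97  0.26  0.5   1.9  -0.14  1.02 -1.03]
```

View pics/w2.png

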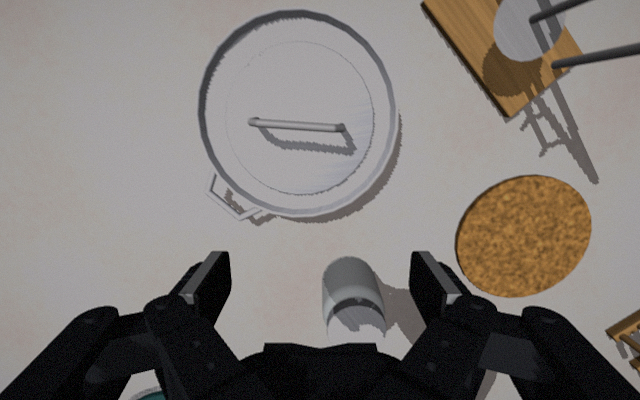

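The wrist view shows the bar from (252,122) to (343,128), the lid centred near (300,117), and the trivet centred near (524,236).

Run:
```python
from h import *
import pickle
c=pickle.load(open("w1.pkl","rb"))
a,b=atz("",252,121.5,.088,c),atz("",343,127.5,.088,c)
print("bar",a,b,(a+b)/2,np.arctan2(*(a-b)[[1,0]])-np.pi/2,np.linalg.norm(a-b))
print("lid",atz("",300,117,.035,c))
im=cv2.imread("pics/w2.png");h=cv2.cvtColor(im,cv2.COLOR_BGR2HSV);m=cv2.inRange(h,(5,90,60),(22,255,255))
k=[k for k in cv2.findContours(m,0,1)[0] if cv2.contourArea(k)>6000]
for x in k: e=cv2.fitEllipse(x);print(e,atz("",*e[0],.012,c))
print("triv",tri(("top",316.16,186.5),("scene",358.9,230.65)))
def at(p,yaw,tilt=0): return np.array(p),tool([0,0,0],yaw,tilt)[1]
rest=np.array([.4767,-.3193,0]);ry=.26
H=rest+R.from_euler('z',ry).apply([-.012,0,.131]); print("handle home",H)
g=tool(H,ry,np.radians(35)); back=(g[0]-g[1].apply([0,0,.10]),g[1])
chain([at([.48,.12,.43],.8),at([.48,-.0,.43],.6),at([.46,-.13,.43],.4),at([.42,-.24,.43],.3),at([.38,-.33,.42],ry,.3),back,(g[0]-g[1].apply([0,0,.03]),g[1]),g])
```

```text
bar [0.4548903  0.33269429 0.088     ] [0.52312049 0.2764943  0.088     ] [0.48900539 0.30459429 0.088     ] 0.8817808808229075 0.08839569344308991
lid [0.49181487 0.30979979 0.035     ]
((523.1641235351562, 235.72201538085938), (115.01548767089844, 139.35308837890625), 60.4382438659668) [0.6423154  0.00940925 0.012     ]
((502.55535888671875, 46.86186599731445), (98.69117736816406, 143.7142791748047), 118.59835052490234) [0.72305799 0.23715126 0.012     ]
triv [0.63843563 0.0019455  0.00326224]
handle home [ 0.46510332 -0.32238497  0.131     ]
[-0.658, 0.552, -0.06, 0.0, -0.0, 0.095] tcp [0.48 0.12 0.43]
[-0.574, 0.557, 0.0, 0.0, -0.0, 0.127] tcp [ 0.48 -0.    0.43]
[-0.599, 0.64, 0.0, 0.0, -0.0, 0.127] tcp [ 0.46 -0.13  0.43]
[-0.531, 0.572, 0.0, 0.0, -0.0, 0.064] tcp [ 0.42 -0.24  0.43]
[-0.432, 0.494, 0.067, -0.004, 0.191, 0.025] tcp [ 0.38 -0.33  0.42]
[-0.552, 0.097, 0.39, -0.0, 0.198, 0.0] tcp [ 0.324 -0.36   0.34 ]
[-0.0, 0.0, 0.467, 0.0, 0.0, 0.0] tcp [ 0.363 -0.35   0.282]
[0.0, -0.0, 0.2, 0.0, 0.0, 0.0] tcp [ 0.379 -0.345  0.258]
```

Emit:
drive_tool(
  steps=[
    {"dx": -0.658,"dy": 0.552,"dz": -0.06,"rx": 0,"ry": 0,"rz": 0.095},
    {"dx": -0.658,"dy": 0.552,"dz": -0.06,"rx": 0,"ry": 0,"rz": 0.095},
    {"dx": -0.658,"dy": 0.552,"dz": -0.06,"rx": 0,"ry": 0,"rz": 0.095},
  ],
)

```text
clock: 2.3
eef_pos: [0.4792, 0.1206, 0.43]
eef_rot: [0.0, 0.92, 0.391, 0.0]
wrist_force: [-0.1, 0.8, 0.6]
width: 0.0858
gripper_force: 0.0
```

Emit:
drive_tool(
  steps=[
    {"dx": -0.574,"dy": 0.557,"dz": 0,"rx": 0,"ry": 0,"rz": 0.127},
    {"dx": -0.574,"dy": 0.557,"dz": 0,"rx": 0,"ry": 0,"rz": 0.127},
    {"dx": -0.574,"dy": 0.557,"dz": 0,"rx": 0,"ry": 0,"rz": 0.127},
  ],
)

```text
clock: 2.6
eef_pos: [0.4791, -0.0005, 0.4301]
eef_rot: [0.0, 0.955, 0.296, 0.0]
wrist_force: [0.1, 0.8, 0.1]
width: 0.0853
gripper_force: 0.0
```

Emit:
drive_tool(
  steps=[
    {"dx": -0.599,"dy": 0.64,"dz": 0,"rx": 0,"ry": 0,"rz": 0.127},
    {"dx": -0.599,"dy": 0.64,"dz": 0,"rx": 0,"ry": 0,"rz": 0.127},
    {"dx": -0.599,"dy": 0.64,"dz": 0,"rx": 0,"ry": 0,"rz": 0.127},
  ],
)

```text
clock: 2.9
eef_pos: [0.4594, -0.1292, 0.43]
eef_rot: [0.0, 0.98, 0.201, 0.0]
wrist_force: [0.8, -0.3, 0.4]
width: 0.0855
gripper_force: 0.0
```

Emit:
drive_tool(
  steps=[
    {"dx": -0.531,"dy": 0.572,"dz": 0,"rx": 0,"ry": 0,"rz": 0.064},
    {"dx": -0.531,"dy": 0.572,"dz": 0,"rx": 0,"ry": 0,"rz": 0.064},
    {"dx": -0.531,"dy": 0.572,"dz": 0,"rx": 0,"ry": 0,"rz": 0.064},
  ],
)

```text
clock: 3.2
eef_pos: [0.4188, -0.2406, 0.4301]
eef_rot: [0.001, 0.989, 0.15, 0.0]
wrist_force: [-0.0, 0.5, -0.2]
width: 0.0851
gripper_force: 0.0
```

Emit:
drive_tool(
  steps=[
    {"dx": -0.432,"dy": 0.494,"dz": 0.067,"rx": -0.004,"ry": 0.191,"rz": 0.025},
    {"dx": -0.432,"dy": 0.494,"dz": 0.067,"rx": -0.004,"ry": 0.191,"rz": 0.025},
    {"dx": -0.432,"dy": 0.494,"dz": 0.067,"rx": -0.004,"ry": 0.191,"rz": 0.025},
    {"dx": -0.432,"dy": 0.494,"dz": 0.067,"rx": -0.004,"ry": 0.191,"rz": 0.025},
  ],
)

```text
clock: 3.6
eef_pos: [0.3796, -0.3285, 0.4195]
eef_rot: [-0.019, 0.98, 0.129, 0.148]
wrist_force: [-0.8, 0.6, 0.3]
width: 0.0855
gripper_force: 0.0
```

Emit:
drive_tool(
  steps=[
    {"dx": -0.552,"dy": 0.097,"dz": 0.39,"rx": 0,"ry": 0.198,"rz": 0},
    {"dx": -0.552,"dy": 0.097,"dz": 0.39,"rx": 0,"ry": 0.198,"rz": 0},
    {"dx": -0.552,"dy": 0.097,"dz": 0.39,"rx": 0,"ry": 0.198,"rz": 0},
    {"dx": -0.552,"dy": 0.097,"dz": 0.39,"rx": 0,"ry": 0.198,"rz": 0},
    {"dx": -0.552,"dy": 0.097,"dz": 0.39,"rx": 0,"ry": 0.198,"rz": 0},
  ],
)

```text
clock: 4.1
eef_pos: [0.3253, -0.3569, 0.3389]
eef_rot: [-0.041, 0.946, 0.126, 0.297]
wrist_force: [1.0, -0.4, 0.3]
width: 0.0855
gripper_force: 0.0
```

Run:
```python
from h import *
import pickle
s=state(); c=viewer.calibration("wrist"); im=viewer.grab_frame("wrist"); cv2.imwrite("pics/w3.png",im)
pickle.dump((c,s),open("w3.pkl","wb")); print(s["clock"],s["eef_pos"],s["joint_positions"].round(2))
rest=np.array([.4767,-.3193,0]);ry=.26
H=rest+R.from_euler('z',ry).apply([-.012,0,.131]); Rl=liftR(ry,np.radians(35))
P=[H+Rl.apply(np.array(x)/1e3) for x in[(12,12,35),(12,-12,35),(-12,-12,35),(-12,12,35),(12,12,-35),(12,-12,-35),(24,18,-112),(24,-18,-112)]]
print(proj("",P,c).round(1).tolist())
```

```text
4.1 [ 0.32530658 -0.3568809   0.33890989] [ 0.29  0.32  0.74  2.19 -1.14  0.89  0.51]
[[306.3, 209.2], [343.1, 209.3], [342.2, 243.2], [306.6, 243.0], [310.0, 183.9], [337.5, 184.0], [306.9, 156.9], [339.6, 157.1]]
```

View pics/w3.png

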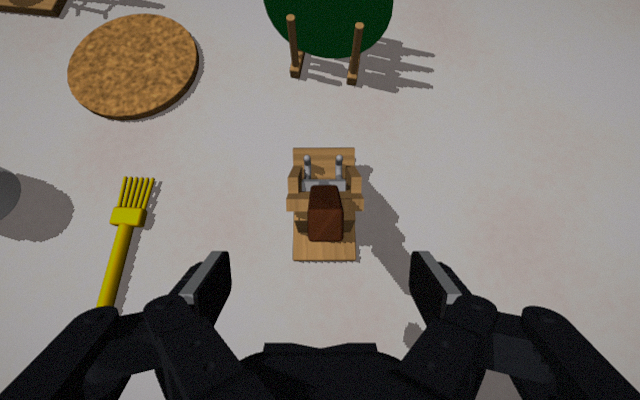

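The handle end (307–343, 207–242) and the prong tips (307,158), (339,158) match the prediction to about 1 px. I'll go in and grasp.

Emit:
drive_tool(
  steps=[
    {"dx": 0,"dy": 0,"dz": 0.2,"rx": 0,"ry": 0,"rz": 0},
    {"dx": 0,"dy": 0,"dz": 0.4,"rx": 0,"ry": 0,"rz": 0},
    {"dx": 0,"dy": 0,"dz": 0.5,"rx": 0,"ry": 0,"rz": 0},
    {"dx": 0,"dy": 0,"dz": 0.58,"rx": 0,"ry": 0,"rz": 0},
    {"dx": 0,"dy": 0,"dz": 0.64,"rx": 0,"ry": 0,"rz": 0},
    {"dx": 0,"dy": 0,"dz": 0.667,"rx": 0,"ry": 0,"rz": 0},
    {"dx": 0,"dy": 0,"dz": 0.667,"rx": 0,"ry": 0,"rz": 0},
    {"dx": 0,"dy": 0,"dz": 0.667,"rx": 0,"ry": 0,"rz": 0},
  ],
)

```text
clock: 4.95
eef_pos: [0.3814, -0.3423, 0.2585]
eef_rot: [-0.039, 0.945, 0.127, 0.299]
wrist_force: [0.2, -0.8, 0.3]
width: 0.0853
gripper_force: 0.0
```

Run:
```python
from h import *
s=state()
rest=np.array([.4767,-.3193,0]);ry=.26
H=rest+R.from_euler('z',ry).apply([-.012,0,.131])
print(s["joint_positions"].round(2),s["wrist_force"],s["eef_pos"]); chain([tool(H,ry,np.radians(35))])
```

```text
[ 0.63  0.45  0.21  2.15 -1.29  0.65  0.61] [ 0.2441108  -0.84969357  0.33119969] [ 0.38141276 -0.3422907   0.25848931]
[-0.018, 0.015, -0.006, -0.001, -0.001, 0.004] tcp [ 0.379 -0.345  0.258]
```

Emit:
drive_tool(
  steps=[
    {"dx": 0,"dy": 0,"dz": 0,"rx": 0,"ry": 0,"rz": 0},
    {"dx": 0,"dy": 0,"dz": 0,"rx": 0,"ry": 0,"rz": 0},
    {"dx": 0,"dy": 0,"dz": 0,"rx": 0,"ry": 0,"rz": 0},
    {"dx": 0,"dy": 0,"dz": 0,"rx": 0,"ry": 0,"rz": 0},
    {"dx": 0,"dy": 0,"dz": 0,"rx": 0,"ry": 0,"rz": 0},
    {"dx": 0,"dy": 0,"dz": 0,"rx": 0,"ry": 0,"rz": 0},
    {"dx": 0,"dy": 0,"dz": 0,"rx": 0,"ry": 0,"rz": 0},
    {"dx": 0,"dy": 0,"dz": 0,"rx": 0,"ry": 0,"rz": 0},
    {"dx": 0,"dy": 0,"dz": 0,"rx": 0,"ry": 0,"rz": 0},
    {"dx": 0,"dy": 0,"dz": 0,"rx": 0,"ry": 0,"rz": 0},
  ],
  grip=1,
  squeeze=80,
)

```text
clock: 5.95
eef_pos: [0.3797, -0.3431, 0.2575]
eef_rot: [-0.039, 0.945, 0.125, 0.298]
wrist_force: [-0.0, -0.7, 3.1]
width: 0.0231
gripper_force: 78.3
```

Run:
```python
from h import *
import pickle
s=state(); pickle.dump(s,open("grasp.pkl","wb")); print(s["joint_positions"].round(3),s["wrist_force"].round(2),s["eef_pos"],s["width"])
p,Rr=cur(); print(delta(p,Rr,p+[0,0,.12],Rr))
c=viewer.calibration("wrist"); im=viewer.grab_frame("wrist"); cv2.imwrite("pics/w4.png",cv2.resize(im[100:300,160:480],None,fx=2,fy=2))
```

```text
[ 0.634  0.451  0.207  2.156 -1.289  0.646  0.614] [-0.02 -0.71  3.09] [ 0.37972817 -0.3431207   0.25751942] 0.023052364123187417
[ 0.459  0.001 -0.655  0.     0.     0.   ]
```

View pics/w4.png

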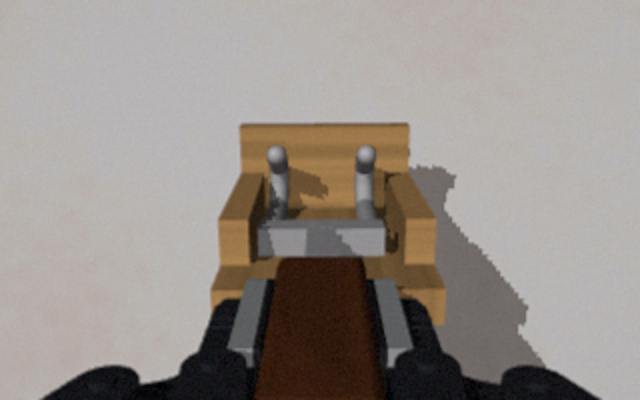

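Emit:
drive_tool(
  steps=[
    {"dx": 0.05,"dy": 0,"dz": -0.07,"rx": 0,"ry": 0,"rz": 0},
    {"dx": 0.1,"dy": 0,"dz": -0.14,"rx": 0,"ry": 0,"rz": 0},
    {"dx": 0.17,"dy": 0,"dz": -0.24,"rx": 0,"ry": 0,"rz": 0},
    {"dx": 0.26,"dy": 0,"dz": -0.37,"rx": 0,"ry": 0,"rz": 0},
    {"dx": 0.36,"dy": 0,"dz": -0.51,"rx": 0,"ry": 0,"rz": 0},
    {"dx": 0.46,"dy": 0,"dz": -0.655,"rx": 0,"ry": 0,"rz": 0},
    {"dx": 0.46,"dy": 0,"dz": -0.655,"rx": 0,"ry": 0,"rz": 0},
  ],
)

```text
clock: 6.7
eef_pos: [0.3803, -0.3433, 0.3802]
eef_rot: [-0.037, 0.945, 0.125, 0.3]
wrist_force: [-0.6, -0.9, -1.7]
width: 0.023
gripper_force: 78.9
```

Run:
```python
from h import *
def at(p,yaw,tilt=0): return np.array(p),tool([0,0,0],yaw,tilt)[1]
s=state(); print(s["joint_positions"].round(2),s["eef_pos"],s["wrist_force"].round(1))
yb=.89; B=np.array([.4875,.302,.088]); ax=np.array([np.cos(yb),np.sin(yb),0])
pre=tool(B-ax*.06+[0,0,.099],yb)
up=(pre[0]+[0,0,.10],pre[1])
chain([at([.41,-.25,.45],.35,.3),at([.47,-.15,.46],.45),at([.48,-.03,.46],.6),at([.47,.08,.46],.75),at([.45,.17,.46],yb),up,pre])
```

```text
[ 0.54  0.23  0.31  2.09 -0.96  0.77  0.22] [ 0.38031315 -0.34326694  0.38019953] [-0.6 -0.9 -1.7]
[0.558, -0.547, -0.179, 0.027, -0.2, -0.049] tcp [ 0.41 -0.25  0.45]
[0.597, -0.489, 0.115, 0.01, -0.191, -0.063] tcp [ 0.47 -0.15  0.46]
[0.408, -0.691, -0.0, 0.0, 0.0, -0.095] tcp [ 0.48 -0.03  0.46]
[0.359, -0.643, -0.0, 0.0, 0.0, -0.095] tcp [0.47 0.08 0.46]
[0.311, -0.53, -0.0, -0.0, 0.0, -0.089] tcp [0.45 0.17 0.46]
[0.441, -0.36, 0.122, 0.0, 0.0, 0.0] tcp [0.45  0.255 0.442]
[0.0, -0.0, 0.667, 0.0, 0.0, 0.0] tcp [0.45  0.255 0.342]
```

Emit:
drive_tool(
  steps=[
    {"dx": 0.2,"dy": -0.2,"dz": -0.18,"rx": 0,"ry": -0.07,"rz": 0},
    {"dx": 0.4,"dy": -0.4,"dz": -0.179,"rx": 0.027,"ry": -0.14,"rz": -0.049},
    {"dx": 0.558,"dy": -0.547,"dz": -0.179,"rx": 0.027,"ry": -0.2,"rz": -0.049},
    {"dx": 0.558,"dy": -0.547,"dz": -0.179,"rx": 0.027,"ry": -0.2,"rz": -0.049},
  ],
)

```text
clock: 7.1
eef_pos: [0.4123, -0.2454, 0.4483]
eef_rot: [-0.028, 0.973, 0.176, 0.145]
wrist_force: [0.9, 0.3, -2.0]
width: 0.0232
gripper_force: 79.1
```

Emit:
drive_tool(
  steps=[
    {"dx": 0.2,"dy": -0.16,"dz": 0.04,"rx": 0,"ry": -0.07,"rz": -0.02},
    {"dx": 0.4,"dy": -0.33,"dz": 0.08,"rx": 0.01,"ry": -0.13,"rz": -0.04},
    {"dx": 0.597,"dy": -0.489,"dz": 0.115,"rx": 0.01,"ry": -0.191,"rz": -0.063},
    {"dx": 0.597,"dy": -0.489,"dz": 0.115,"rx": 0.01,"ry": -0.191,"rz": -0.063},
  ],
)

```text
clock: 7.5
eef_pos: [0.4728, -0.1437, 0.456]
eef_rot: [-0.004, 0.973, 0.229, -0.003]
wrist_force: [0.1, 0.2, -1.8]
width: 0.0231
gripper_force: 79.2
```

Emit:
drive_tool(
  steps=[
    {"dx": 0.14,"dy": -0.23,"dz": 0,"rx": 0,"ry": 0,"rz": -0.03},
    {"dx": 0.28,"dy": -0.46,"dz": 0,"rx": 0,"ry": 0,"rz": -0.06},
    {"dx": 0.408,"dy": -0.691,"dz": 0,"rx": 0,"ry": 0,"rz": -0.095},
  ],
)

```text
clock: 7.8
eef_pos: [0.4797, -0.0286, 0.4562]
eef_rot: [-0.003, 0.955, 0.296, -0.003]
wrist_force: [0.6, 0.2, -2.0]
width: 0.0233
gripper_force: 79.3
```

Emit:
drive_tool(
  steps=[
    {"dx": 0.12,"dy": -0.21,"dz": 0,"rx": 0,"ry": 0,"rz": -0.03},
    {"dx": 0.24,"dy": -0.42,"dz": 0,"rx": 0,"ry": 0,"rz": -0.06},
    {"dx": 0.359,"dy": -0.643,"dz": 0,"rx": 0,"ry": 0,"rz": -0.095},
  ],
)

```text
clock: 8.1
eef_pos: [0.4695, 0.0812, 0.4567]
eef_rot: [-0.003, 0.93, 0.366, -0.003]
wrist_force: [0.6, -0.4, -1.4]
width: 0.0231
gripper_force: 79.2
```

Emit:
drive_tool(
  steps=[
    {"dx": 0.1,"dy": -0.18,"dz": 0,"rx": 0,"ry": 0,"rz": -0.03},
    {"dx": 0.2,"dy": -0.36,"dz": 0,"rx": 0,"ry": 0,"rz": -0.06},
    {"dx": 0.311,"dy": -0.53,"dz": 0,"rx": 0,"ry": 0,"rz": -0.089},
  ],
)

```text
clock: 8.4
eef_pos: [0.4493, 0.171, 0.457]
eef_rot: [-0.003, 0.903, 0.431, -0.003]
wrist_force: [-0.5, 0.3, -1.5]
width: 0.0229
gripper_force: 79.2
```

Emit:
drive_tool(
  steps=[
    {"dx": 0.15,"dy": -0.12,"dz": 0.04,"rx": 0,"ry": 0,"rz": 0},
    {"dx": 0.3,"dy": -0.24,"dz": 0.08,"rx": 0,"ry": 0,"rz": 0},
    {"dx": 0.441,"dy": -0.36,"dz": 0.122,"rx": 0,"ry": 0,"rz": 0},
    {"dx": 0.441,"dy": -0.36,"dz": 0.122,"rx": 0,"ry": 0,"rz": 0},
    {"dx": 0.441,"dy": -0.36,"dz": 0.122,"rx": 0,"ry": 0,"rz": 0},
  ],
)

```text
clock: 8.9
eef_pos: [0.4498, 0.2554, 0.4389]
eef_rot: [-0.003, 0.903, 0.43, -0.003]
wrist_force: [0.0, -1.3, -1.5]
width: 0.0229
gripper_force: 79.3
```

Run:
```python
from h import *
s=state(); print(s["clock"],s["joint_positions"].round(2),s["eef_pos"],s["wrist_force"].round(1))
yb=.89; B=np.array([.4875,.302,.088]); ax=np.array([np.cos(yb),np.sin(yb),0])
pre=tool(B-ax*.06+[0,0,.099],yb); chain([pre])
for n in("top","scene","wrist"): 
    cv2.imwrite(f"pics/{n}5.png",viewer.grab_frame(n))
t=cv2.imread("pics/top5.png");s=cv2.imread("pics/scene5.png");w=cv2.imread("pics/wrist5.png")
def c(i,u,v,W=133,H=100): return cv2.resize(i[v:v+H,u:u+W],(400,300),interpolation=cv2.INTER_CUBIC)
cv2.imwrite("pics/c5.png",np.vstack([np.hstack([c(t,140,190),c(s,320,50)]),np.hstack([c(w,180,0,320,240),c(w,250,50)])]))
```

```text
8.9 [-0.44  0.22 -0.16  1.88  0.03  1.05 -1.29] [0.44975914 0.25540939 0.43891624] [ 0.  -1.3 -1.5]
[0.002, 0.005, 0.648, -0.005, 0.002, -0.001] tcp [0.45  0.255 0.342]
```

View pics/c5.png

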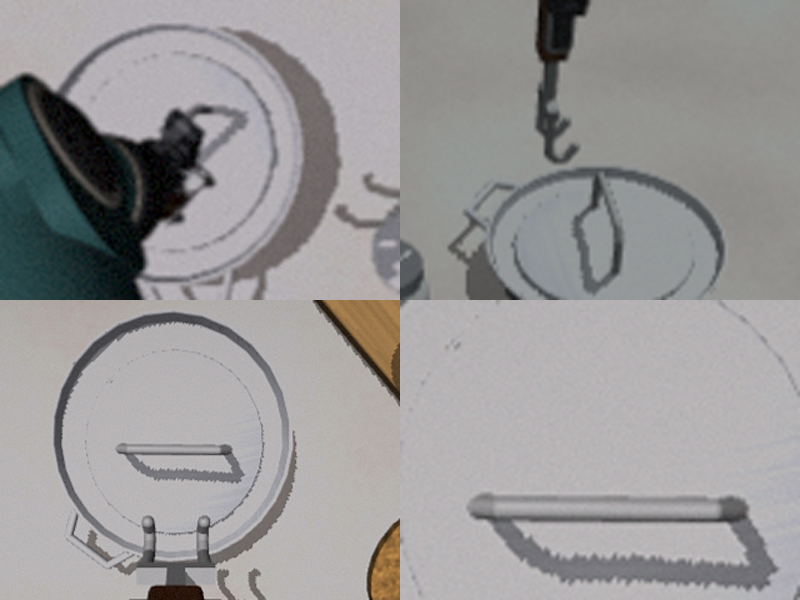

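The wrist crop shows the bar at image row ≈119 (columns 276–364), level in the image. The prong tips are at row ≈178, centred at column 320, so the lifter is aligned sideways.

Run:
```python
from h import *
p,Rr=cur(); c=viewer.calibration("wrist")
b=atz("",320,119,.088,c); l=Rr.inv().apply(b-p); print("bar in tool (mm)",l*1e3, b)
for x in(22,26):
  print(x,proj("",[p+Rr.apply(np.array([x/1e3,y,robot.grip_depth+.114])) for y in(.018,-.018)],c))
a,b=atz("",275.6,118.2,.088,c),atz("",364.4,119,.088,c);print(Rr.inv().apply(a-b))
```

```text
bar in tool (mm) [ 63.33989628   0.84662932 352.06290934] [0.48916308 0.30368436 0.088     ]
22 [[341.52689305 175.26776241]
 [296.64205454 175.26795546]]
26 [[341.6296413  170.34828857]
 [296.53462101 170.34791372]]
[ 0.00076692 -0.09113816  0.0005379 ]
```

Emit:
drive_tool(
  steps=[
    {"dx": 0,"dy": 0,"dz": 0.15,"rx": 0,"ry": 0,"rz": 0},
    {"dx": 0,"dy": 0,"dz": 0.3,"rx": 0,"ry": 0,"rz": 0},
    {"dx": 0,"dy": 0,"dz": 0.45,"rx": 0,"ry": 0,"rz": 0},
    {"dx": 0,"dy": 0,"dz": 0.55,"rx": 0,"ry": 0,"rz": 0},
    {"dx": 0,"dy": 0,"dz": 0.62,"rx": 0,"ry": 0,"rz": 0},
    {"dx": 0,"dy": 0,"dz": 0.65,"rx": 0,"ry": 0,"rz": 0},
    {"dx": 0,"dy": 0,"dz": 0.65,"rx": 0,"ry": 0,"rz": 0},
    {"dx": 0,"dy": 0,"dz": 0.65,"rx": 0,"ry": 0,"rz": 0},
  ],
)

```text
clock: 9.85
eef_pos: [0.45, 0.2559, 0.3438]
eef_rot: [-0.003, 0.903, 0.429, -0.001]
wrist_force: [0.7, 0.2, -1.1]
width: 0.0232
gripper_force: 79.2
```

Emit:
drive_tool(
  steps=[
    {"dx": 0.04,"dy": 0,"dz": 0,"rx": 0,"ry": 0,"rz": 0},
    {"dx": 0.08,"dy": 0,"dz": 0,"rx": 0,"ry": 0,"rz": 0},
    {"dx": 0.12,"dy": 0,"dz": 0,"rx": 0,"ry": 0,"rz": 0},
    {"dx": 0.15,"dy": 0,"dz": 0,"rx": 0,"ry": 0,"rz": 0},
    {"dx": 0.15,"dy": 0,"dz": 0,"rx": 0,"ry": 0,"rz": 0},
    {"dx": 0.15,"dy": 0,"dz": 0,"rx": 0,"ry": 0,"rz": 0},
  ],
)

```text
clock: 10.45
eef_pos: [0.4638, 0.2734, 0.3429]
eef_rot: [-0.002, 0.903, 0.43, -0.002]
wrist_force: [-0.3, 0.0, -0.9]
width: 0.0235
gripper_force: 79.2
```

Run:
```python
from h import *
s=state(); print(s["clock"],s["eef_pos"],s["wrist_force"].round(1))
for n in("scene","wrist"): 
    cv2.imwrite(f"pics/{n}6.png",viewer.grab_frame(n))
s=cv2.imread("pics/scene6.png");w=cv2.imread("pics/wrist6.png")
def c(i,u,v,W,H): return cv2.resize(i[v:v+H,u:u+W],(400,600),interpolation=cv2.INTER_CUBIC)
cv2.imwrite("pics/c6.png",np.hstack([c(s,350,60,80,120),c(w,240,20,160,240)]))
p,Rr=cur();cw=viewer.calibration("wrist")
T=lambda x,y,z:p+Rr.apply([x/1e3,-y/1e3,robot.grip_depth-z/1e3])
P=[T(26,18,-116),T(26,-18,-116),T(22,18,-112),T(22,-18,-112),[.4892,.3037,.088],[.4875,.302,.088]]
print(proj("wrist",P,cw).round(1).tolist(),proj("scene",P).round(1).tolist())
```

```text
10.45 [0.46381868 0.27340729 0.34288724] [-0.3  0.  -0.9]
[[296.7, 169.9], [341.5, 169.9], [296.5, 175.8], [341.7, 175.8], [321.7, 155.3], [321.4, 158.5]] [[382.8, 117.6], [385.6, 126.1], [381.5, 116.6], [384.3, 125.1], [389.8, 117.4], [388.9, 117.4]]
```

View pics/c6.png

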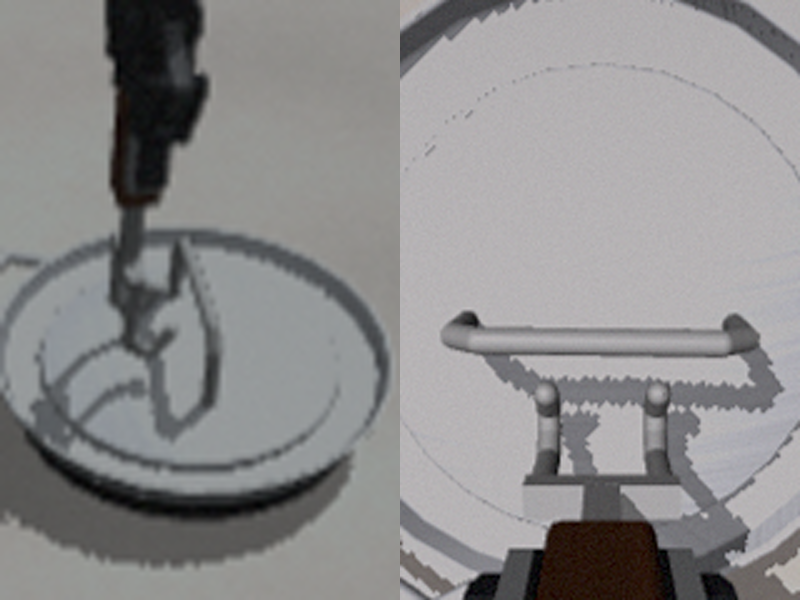

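The bar sits at wrist row ≈156, which puts it about 40 mm ahead of the handle axis. It is centred on the prongs, and the tips are clear below it.

Emit:
drive_tool(
  steps=[
    {"dx": 0.04,"dy": 0,"dz": 0,"rx": 0,"ry": 0,"rz": 0},
    {"dx": 0.08,"dy": 0,"dz": 0,"rx": 0,"ry": 0,"rz": 0},
    {"dx": 0.12,"dy": 0,"dz": 0,"rx": 0,"ry": 0,"rz": 0},
    {"dx": 0.16,"dy": 0,"dz": 0,"rx": 0,"ry": 0,"rz": 0},
    {"dx": 0.19,"dy": 0,"dz": 0,"rx": 0,"ry": 0,"rz": 0},
    {"dx": 0.21,"dy": 0,"dz": 0,"rx": 0,"ry": 0,"rz": 0},
    {"dx": 0.21,"dy": 0,"dz": 0,"rx": 0,"ry": 0,"rz": 0},
    {"dx": 0.21,"dy": 0,"dz": 0,"rx": 0,"ry": 0,"rz": 0},
  ],
)

```text
clock: 11.35
eef_pos: [0.4837, 0.2977, 0.3429]
eef_rot: [-0.002, 0.903, 0.429, -0.002]
wrist_force: [0.7, 0.1, -1.7]
width: 0.0232
gripper_force: 79.2
```

Emit:
drive_tool(
  steps=[
    {"dx": 0,"dy": 0,"dz": -0.02,"rx": 0,"ry": 0,"rz": 0},
    {"dx": 0,"dy": 0,"dz": -0.05,"rx": 0,"ry": 0,"rz": 0},
    {"dx": 0,"dy": 0,"dz": -0.08,"rx": 0,"ry": 0,"rz": 0},
    {"dx": 0,"dy": 0,"dz": -0.11,"rx": 0,"ry": 0,"rz": 0},
    {"dx": 0,"dy": 0,"dz": -0.13,"rx": 0,"ry": 0,"rz": 0},
    {"dx": 0,"dy": 0,"dz": -0.15,"rx": 0,"ry": 0,"rz": 0},
    {"dx": 0,"dy": 0,"dz": -0.17,"rx": 0,"ry": 0,"rz": 0},
    {"dx": 0,"dy": 0,"dz": -0.19,"rx": 0,"ry": 0,"rz": 0},
    {"dx": 0,"dy": 0,"dz": -0.2,"rx": 0,"ry": 0,"rz": 0},
    {"dx": 0,"dy": 0,"dz": -0.2,"rx": 0,"ry": 0,"rz": 0},
  ],
)

```text
clock: 12.35
eef_pos: [0.4839, 0.2977, 0.3732]
eef_rot: [-0.003, 0.903, 0.429, -0.001]
wrist_force: [-0.3, -0.3, -7.2]
width: 0.0231
gripper_force: 78.5
```

Run:
```python
from h import *
s=state(); print(s["clock"],s["eef_pos"],s["wrist_force"].round(1))
p,Rr=cur(); 
cv2.imwrite("pics/scene7.png",viewer.grab_frame("scene")); cv2.imwrite("pics/wrist7.png",viewer.grab_frame("wrist"))
```

```text
12.35 [0.48391988 0.29770567 0.37316666] [-0.3 -0.3 -7.2]
```

Run:
```python
from h import *
p,Rr=cur();c=viewer.calibration("wrist")
T=lambda x,y,z:p+Rr.apply([x/1e3,-y/1e3,robot.grip_depth-z/1e3])
for y in(-32,32):
  a=proj("",[T(10,y,-120),T(24,y,-108),T(7,y,-99)],c); print(a.round(1).tolist())
g=cv2.cvtColor(cv2.imread("pics/wrist7.png"),6)
for u in(int(proj("",[T(10,32,-120)],c)[0,0]),int(proj("",[T(10,-32,-120)],c)[0,0])): print(u,list(g[150:240,u-1:u+2].mean(1).astype(int)))
```

```text
[[357.6, 187.9], [360.1, 174.3], [360.7, 198.4]]
[[280.7, 187.9], [278.1, 174.3], [277.5, 198.4]]
280 [np.int64(183), np.int64(182), np.int64(182), np.int64(183), np.int64(183), np.int64(183), np.int64(182), np.int64(183), np.int64(183), np.int64(186), np.int64(183), np.int64(184), np.int64(184), np.int64(181), np.int64(183), np.int64(183), np.int64(183), np.int64(186), np.int64(183), np.int64(184), np.int64(184), np.int64(182), np.int64(182), np.int64(182), np.int64(184), np.int64(184), np.int64(184), np.int64(183), np.int64(182), np.int64(183), np.int64(185), np.int64(183), np.int64(184), np.int64(166), np.int64(142), np.int64(124), np.int64(106), np.int64(123), np.int64(147), np.int64(164), np.int64(182), np.int64(181), np.int64(166), np.int64(152), np.int64(129), np.int64(97), np.int64(148), np.int64(182), np.int64(185), np.int64(183), np.int64(184), np.int64(184), np.int64(184), np.int64(181), np.int64(184), np.int64(184), np.int64(184), np.int64(184), np.int64(182), np.int64(184), np.int64(184), np.int64(184), np.int64(184), np.int64(183), np.int64(183), np.int64(184), np.int64
[... 1005 characters left out ...]
int64(152), np.int64(130), np.int64(97), np.int64(104), np.int64(115), np.int64(117), np.int64(114), np.int64(116), np.int64(121), np.int64(118), np.int64(118), np.int64(117), np.int64(117), np.int64(115), np.int64(117), np.int64(118), np.int64(115), np.int64(114), np.int64(116), np.int64(115), np.int64(115), np.int64(118), np.int64(114), np.int64(122), np.int64(139), np.int64(162), np.int64(179), np.int64(184), np.int64(182), np.int64(179), np.int64(180), np.int64(179), np.int64(183), np.int64(184), np.int64(185), np.int64(173), np.int64(133), np.int64(112), np.int64(113), np.int64(114), np.int64(114), np.int64(111), np.int64(113), np.int64(117), np.int64(115), np.int64(115), np.int64(105)]
```

The bar spans rows 186–195, so it is seated in the throat and not on the tips, and the force shows the lid's weight. Next is the rest of the lift.

Emit:
drive_tool(
  steps=[
    {"dx": 0,"dy": 0,"dz": -0.01,"rx": 0,"ry": 0,"rz": 0},
    {"dx": 0,"dy": 0,"dz": -0.04,"rx": 0,"ry": 0,"rz": 0},
    {"dx": 0,"dy": 0,"dz": -0.08,"rx": 0,"ry": 0,"rz": 0},
    {"dx": 0,"dy": 0,"dz": -0.13,"rx": 0,"ry": 0,"rz": 0},
    {"dx": 0,"dy": 0,"dz": -0.18,"rx": 0,"ry": 0,"rz": 0},
    {"dx": 0,"dy": 0,"dz": -0.23,"rx": 0,"ry": 0,"rz": 0},
    {"dx": 0,"dy": 0,"dz": -0.28,"rx": 0,"ry": 0,"rz": 0},
    {"dx": 0,"dy": 0,"dz": -0.32,"rx": 0,"ry": 0,"rz": 0},
    {"dx": 0,"dy": 0,"dz": -0.34,"rx": 0,"ry": 0,"rz": 0},
    {"dx": 0,"dy": 0,"dz": -0.35,"rx": 0,"ry": 0,"rz": 0},
    {"dx": 0,"dy": 0,"dz": -0.35,"rx": 0,"ry": 0,"rz": 0},
    {"dx": 0,"dy": 0,"dz": -0.35,"rx": 0,"ry": 0,"rz": 0},
  ],
)

```text
clock: 13.65
eef_pos: [0.4841, 0.2974, 0.4252]
eef_rot: [-0.002, 0.903, 0.429, -0.002]
wrist_force: [-0.4, 0.5, -7.4]
width: 0.0229
gripper_force: 78.6
```

Emit:
drive_tool(
  steps=[
    {"dx": -0.003,"dy": 0.007,"dz": 0,"rx": 0,"ry": 0,"rz": 0},
    {"dx": -0.012,"dy": 0.027,"dz": 0,"rx": 0,"ry": 0,"rz": 0},
    {"dx": -0.028,"dy": 0.061,"dz": 0,"rx": 0,"ry": 0,"rz": 0},
    {"dx": -0.05,"dy": 0.109,"dz": 0,"rx": 0,"ry": 0,"rz": 0},
    {"dx": -0.077,"dy": 0.17,"dz": 0,"rx": 0,"ry": 0,"rz": 0},
    {"dx": -0.106,"dy": 0.234,"dz": 0,"rx": 0,"ry": 0,"rz": 0},
    {"dx": -0.138,"dy": 0.303,"dz": 0,"rx": 0,"ry": 0,"rz": 0},
    {"dx": -0.17,"dy": 0.375,"dz": 0,"rx": 0,"ry": 0,"rz": 0},
    {"dx": -0.204,"dy": 0.45,"dz": 0,"rx": 0,"ry": 0,"rz": 0},
    {"dx": -0.239,"dy": 0.527,"dz": 0,"rx": 0,"ry": 0,"rz": 0},
    {"dx": -0.274,"dy": 0.605,"dz": 0,"rx": 0,"ry": 0,"rz": 0},
    {"dx": -0.31,"dy": 0.683,"dz": 0,"rx": 0,"ry": 0,"rz": 0},
  ],
)

```text
clock: 14.85
eef_pos: [0.5348, 0.1957, 0.425]
eef_rot: [-0.002, 0.903, 0.429, -0.001]
wrist_force: [-0.2, 0.3, -6.2]
width: 0.0231
gripper_force: 78.8
```

Emit:
drive_tool(
  steps=[
    {"dx": -0.034,"dy": 0.076,"dz": 0,"rx": 0,"ry": 0,"rz": 0},
    {"dx": -0.069,"dy": 0.152,"dz": 0,"rx": 0,"ry": 0,"rz": 0},
    {"dx": -0.103,"dy": 0.228,"dz": 0,"rx": 0,"ry": 0,"rz": 0},
    {"dx": -0.138,"dy": 0.304,"dz": 0,"rx": 0,"ry": 0,"rz": 0},
    {"dx": -0.172,"dy": 0.379,"dz": 0,"rx": 0,"ry": 0,"rz": 0},
    {"dx": -0.207,"dy": 0.455,"dz": 0,"rx": 0,"ry": 0,"rz": 0},
    {"dx": -0.241,"dy": 0.531,"dz": 0,"rx": 0,"ry": 0,"rz": 0},
    {"dx": -0.276,"dy": 0.607,"dz": 0,"rx": 0,"ry": 0,"rz": 0},
    {"dx": -0.31,"dy": 0.683,"dz": 0,"rx": 0,"ry": 0,"rz": 0},
  ],
)

```text
clock: 15.75
eef_pos: [0.5848, 0.0951, 0.4244]
eef_rot: [-0.003, 0.903, 0.429, -0.001]
wrist_force: [-0.6, -0.4, -6.2]
width: 0.0233
gripper_force: 78.8
```

Emit:
drive_tool(
  steps=[
    {"dx": -0.036,"dy": 0.078,"dz": 0,"rx": 0,"ry": 0,"rz": 0},
    {"dx": -0.071,"dy": 0.156,"dz": 0,"rx": 0,"ry": 0,"rz": 0},
    {"dx": -0.106,"dy": 0.233,"dz": 0,"rx": 0,"ry": 0,"rz": 0},
    {"dx": -0.14,"dy": 0.308,"dz": 0,"rx": 0,"ry": 0,"rz": 0},
    {"dx": -0.172,"dy": 0.38,"dz": 0,"rx": 0,"ry": 0,"rz": 0},
    {"dx": -0.204,"dy": 0.449,"dz": 0,"rx": 0,"ry": 0,"rz": 0},
    {"dx": -0.233,"dy": 0.513,"dz": 0,"rx": 0,"ry": 0,"rz": 0},
    {"dx": -0.26,"dy": 0.574,"dz": 0,"rx": 0,"ry": 0,"rz": 0},
    {"dx": -0.282,"dy": 0.622,"dz": 0,"rx": 0,"ry": 0,"rz": 0},
    {"dx": -0.298,"dy": 0.656,"dz": 0,"rx": 0,"ry": 0,"rz": 0},
    {"dx": -0.307,"dy": 0.676,"dz": 0,"rx": 0,"ry": 0,"rz": 0},
    {"dx": -0.31,"dy": 0.683,"dz": 0,"rx": 0,"ry": 0,"rz": 0},
  ],
)

```text
clock: 16.95
eef_pos: [0.6346, -0.0049, 0.4238]
eef_rot: [-0.003, 0.903, 0.429, -0.001]
wrist_force: [-0.5, 0.2, -6.5]
width: 0.0232
gripper_force: 78.6
```

Emit:
drive_tool(
  steps=[
    {"dx": 0,"dy": 0,"dz": 0,"rx": 0,"ry": 0,"rz": 0},
    {"dx": 0,"dy": 0,"dz": 0,"rx": 0,"ry": 0,"rz": 0},
    {"dx": 0,"dy": 0,"dz": 0,"rx": 0,"ry": 0,"rz": 0},
    {"dx": 0,"dy": 0,"dz": 0,"rx": 0,"ry": 0,"rz": 0},
    {"dx": 0,"dy": 0,"dz": 0,"rx": 0,"ry": 0,"rz": 0},
  ],
)

```text
clock: 17.45
eef_pos: [0.6344, -0.0045, 0.4239]
eef_rot: [-0.003, 0.903, 0.43, -0.001]
wrist_force: [0.3, -0.6, -6.7]
width: 0.0233
gripper_force: 78.6
```

Run:
```python
from h import *
s=state(); print(s["clock"],s["eef_pos"],s["wrist_force"].round(1),s["joint_positions"].round(2))
for n in("top","scene"): cv2.imwrite(f"pics/{n}8.png",viewer.grab_frame(n))
t=cv2.imread("pics/top8.png");s=cv2.imread("pics/scene8.png")
def c(i,u,v,W=133,H=200): return cv2.resize(i[v:v+H,u:u+W],(399,600),interpolation=cv2.INTER_CUBIC)
cv2.imwrite("pics/c8.png",np.hstack([c(t,250,100),c(s,292,100)]))
```

```text
17.45 [ 0.63444167 -0.00454985  0.42386773] [ 0.3 -0.6 -6.7] [-0.04  0.42 -0.01  1.62  0.    1.1  -0.73]
```

View pics/c8.png

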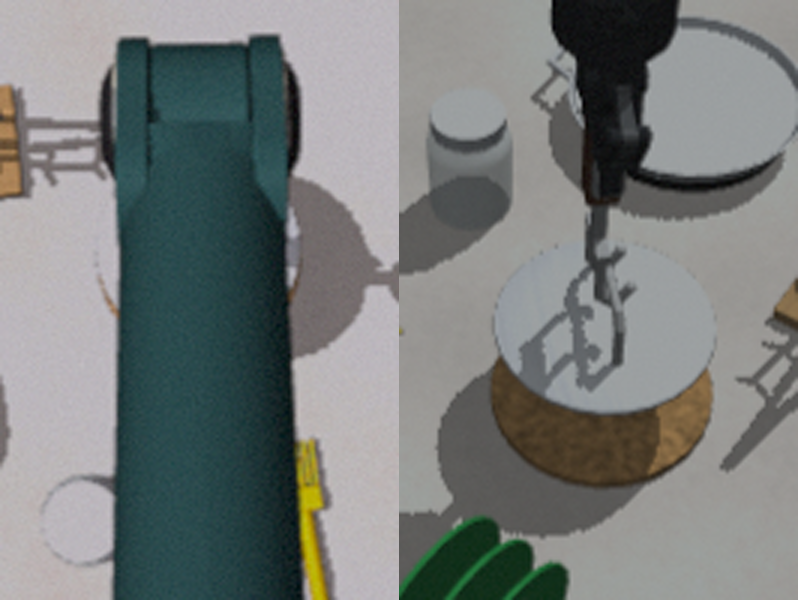

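The lid hangs level above the trivet, with its outline centred near scene pixel (360.7, 209).

Run:
```python
from h import *
for z in(.085,.09,.095): print(z,atz("scene",360.4,208.7,z))
print("triv scene",atz("scene",358.9,230.65,.012),"bar exp", cur()[0]+cur()[1].apply([.009,0,.2747]))
```

```text
0.085 [0.63678539 0.00506033 0.085     ]
0.09 [0.63920634 0.00186468 0.09      ]
0.095 [ 0.6416273  -0.00133096  0.095     ]
triv scene [ 0.6427436  -0.00252611  0.012     ] bar exp [0.6388364  0.00325894 0.14914973]
```

Emit:
drive_tool(
  steps=[
    {"dx": 0,"dy": 0,"dz": 0.02,"rx": 0,"ry": 0,"rz": 0},
    {"dx": 0,"dy": 0,"dz": 0.07,"rx": 0,"ry": 0,"rz": 0},
    {"dx": 0,"dy": 0,"dz": 0.13,"rx": 0,"ry": 0,"rz": 0},
    {"dx": 0,"dy": 0,"dz": 0.19,"rx": 0,"ry": 0,"rz": 0},
    {"dx": 0,"dy": 0,"dz": 0.25,"rx": 0,"ry": 0,"rz": 0},
    {"dx": 0,"dy": 0,"dz": 0.3,"rx": 0,"ry": 0,"rz": 0},
    {"dx": 0,"dy": 0,"dz": 0.34,"rx": 0,"ry": 0,"rz": 0},
    {"dx": 0,"dy": 0,"dz": 0.37,"rx": 0,"ry": 0,"rz": 0},
    {"dx": 0,"dy": 0,"dz": 0.39,"rx": 0,"ry": 0,"rz": 0},
    {"dx": 0,"dy": 0,"dz": 0.41,"rx": 0,"ry": 0,"rz": 0},
    {"dx": 0,"dy": 0,"dz": 0.43,"rx": 0,"ry": 0,"rz": 0},
    {"dx": 0,"dy": 0,"dz": 0.44,"rx": 0,"ry": 0,"rz": 0},
  ],
)

```text
clock: 18.75
eef_pos: [0.6341, -0.0045, 0.3577]
eef_rot: [-0.003, 0.903, 0.429, -0.001]
wrist_force: [-0.0, 0.6, -6.5]
width: 0.0233
gripper_force: 78.6
```

Emit:
drive_tool(
  steps=[
    {"dx": 0,"dy": 0,"dz": 0.015,"rx": 0,"ry": 0,"rz": 0},
    {"dx": 0,"dy": 0,"dz": 0.03,"rx": 0,"ry": 0,"rz": 0},
    {"dx": 0,"dy": 0,"dz": 0.045,"rx": 0,"ry": 0,"rz": 0},
    {"dx": 0,"dy": 0,"dz": 0.06,"rx": 0,"ry": 0,"rz": 0},
    {"dx": 0,"dy": 0,"dz": 0.075,"rx": 0,"ry": 0,"rz": 0},
    {"dx": 0,"dy": 0,"dz": 0.09,"rx": 0,"ry": 0,"rz": 0},
    {"dx": 0,"dy": 0,"dz": 0.105,"rx": 0,"ry": 0,"rz": 0},
    {"dx": 0,"dy": 0,"dz": 0.12,"rx": 0,"ry": 0,"rz": 0},
    {"dx": 0,"dy": 0,"dz": 0.12,"rx": 0,"ry": 0,"rz": 0},
  ],
)

```text
clock: 19.65
eef_pos: [0.6342, -0.0044, 0.34]
eef_rot: [-0.002, 0.903, 0.429, -0.001]
wrist_force: [-0.7, 0.3, -1.2]
width: 0.0231
gripper_force: 79.3
```

Unloaded. I'll lower to clear the bar, then back out slowly.

Emit:
drive_tool(
  steps=[
    {"dx": 0,"dy": 0,"dz": 0.02,"rx": 0,"ry": 0,"rz": 0},
    {"dx": 0,"dy": 0,"dz": 0.04,"rx": 0,"ry": 0,"rz": 0},
    {"dx": 0,"dy": 0,"dz": 0.06,"rx": 0,"ry": 0,"rz": 0},
    {"dx": 0,"dy": 0,"dz": 0.08,"rx": 0,"ry": 0,"rz": 0},
    {"dx": 0,"dy": 0,"dz": 0.09,"rx": 0,"ry": 0,"rz": 0},
    {"dx": 0,"dy": 0,"dz": 0.093,"rx": 0,"ry": 0,"rz": 0},
    {"dx": 0,"dy": 0,"dz": 0.093,"rx": 0,"ry": 0,"rz": 0},
    {"dx": 0,"dy": 0,"dz": 0.093,"rx": 0,"ry": 0,"rz": 0},
  ],
)

```text
clock: 20.45
eef_pos: [0.6341, -0.0044, 0.326]
eef_rot: [-0.002, 0.903, 0.429, -0.001]
wrist_force: [0.1, 0.9, -2.3]
width: 0.0228
gripper_force: 79.3
```

Emit:
drive_tool(
  steps=[
    {"dx": -0.03,"dy": 0,"dz": 0,"rx": 0,"ry": 0,"rz": 0},
    {"dx": -0.06,"dy": 0,"dz": 0,"rx": 0,"ry": 0,"rz": 0},
    {"dx": -0.09,"dy": 0,"dz": 0,"rx": 0,"ry": 0,"rz": 0},
    {"dx": -0.12,"dy": 0,"dz": 0,"rx": 0,"ry": 0,"rz": 0},
    {"dx": -0.12,"dy": 0,"dz": 0,"rx": 0,"ry": 0,"rz": 0},
  ],
)

```text
clock: 20.95
eef_pos: [0.6222, -0.0193, 0.326]
eef_rot: [-0.002, 0.903, 0.429, -0.002]
wrist_force: [-0.0, -0.6, -1.1]
width: 0.0231
gripper_force: 79.3
```

Emit:
drive_tool(
  steps=[
    {"dx": -0.04,"dy": 0,"dz": 0,"rx": 0,"ry": 0,"rz": 0},
    {"dx": -0.09,"dy": 0,"dz": 0,"rx": 0,"ry": 0,"rz": 0},
    {"dx": -0.14,"dy": 0,"dz": 0,"rx": 0,"ry": 0,"rz": 0},
    {"dx": -0.19,"dy": 0,"dz": 0,"rx": 0,"ry": 0,"rz": 0},
    {"dx": -0.24,"dy": 0,"dz": 0,"rx": 0,"ry": 0,"rz": 0},
    {"dx": -0.24,"dy": 0,"dz": 0,"rx": 0,"ry": 0,"rz": 0},
    {"dx": -0.24,"dy": 0,"dz": 0,"rx": 0,"ry": 0,"rz": 0},
  ],
)

```text
clock: 21.65
eef_pos: [0.5999, -0.0464, 0.326]
eef_rot: [-0.002, 0.903, 0.429, -0.001]
wrist_force: [-0.0, 0.7, -1.8]
width: 0.0231
gripper_force: 79.3
```

Run:
```python
from h import *
import pickle
s=state(); print(s["clock"],s["eef_pos"],s["wrist_force"].round(1))
p,Rr=cur(); c=viewer.calibration("wrist"); im=viewer.grab_frame("wrist"); cv2.imwrite("pics/wrist9.png",im)
g=cv2.cvtColor(im,6)
T=lambda z:proj("",[[.6388+y*-np.sin(.89),.0033+y*np.cos(.89),z] for y in(-.03,.0,.03)],c)
print("exp bar px",T(.072).round(1).tolist())
for u in (283,320,357): 
    col=g[100:200,u-1:u+2].mean(1).astype(int); print(u,[(100+i,int(col[i])) for i in range(100) if abs(col[i]-183)>15])
# lid via gray outline: dark cork ring around lid
h=cv2.cvtColor(im,cv2.COLOR_BGR2HSV);m=cv2.inRange(h,(5,90,50),(22,255,255))
# return path
def at(p,yaw,tilt=0): return np.array(p),tool([0,0,0],yaw,tilt)[1]
G=pickle.load(open("grasp.pkl","rb")); g0=(G["eef_pos"],q(G["eef_rot"]))
chain([(p+[0,0,.12],Rr),at([.54,-.10,.46],.6),at([.48,-.19,.46],.4,.1),at([.41,-.27,.44],.3,.35),(g0[0]+[0,0,.11],g0[1])])
```

```text
21.65 [ 0.59993845 -0.04643422  0.3260497 ] [-0.   0.7 -1.8]
exp bar px [[361.1, 123.1], [319.3, 123.2], [277.5, 123.3]]
283 [(119, 147), (120, 131), (121, 150), (126, 163), (127, 148), (128, 123), (129, 94), (130, 104), (137, 140), (138, 123), (139, 115), (140, 117), (141, 118), (142, 118), (143, 117), (144, 116), (145, 117), (146, 116), (147, 117), (148, 120), (149, 125), (150, 140), (151, 163)]
320 [(119, 148), (120, 134), (121, 155), (122, 166), (126, 160), (127, 146), (128, 124), (129, 93), (130, 102), (145, 161), (146, 129), (147, 120), (148, 121), (149, 123), (150, 124), (151, 125), (152, 126), (153, 124), (154, 122), (155, 118), (156, 152), (187, 167), (188, 144), (189, 123), (190, 131), (191, 152)]
357 [(119, 146), (120, 134), (121, 154), (122, 163), (125, 166), (126, 157), (127, 145), (128, 120), (129, 89), (130, 100), (147, 146), (148, 124), (149, 119), (150, 119), (151, 119), (152, 118), (153, 117), (154, 119), (155, 118), (156, 117), (157, 135), (158, 161), (185, 160), (186, 152), (187, 142), (188, 122), (189, 111), (190, 113), (191, 116), (192, 117), (193, 114), (194, 114), (195, 134), (196, 159)]
[-0.002, -0.004, -0.8, -0.0, -0.0, 0.0] tcp [ 0.6   -0.046  0.446]
[-0.529, -0.085, -0.092, -0.004, 0.001, 0.183] tcp [ 0.54 -0.1   0.46]
[-0.669, 0.269, 0.0, -0.006, 0.063, 0.127] tcp [ 0.48 -0.19  0.46]
[-0.648, 0.31, 0.069, -0.014, 0.159, 0.062] tcp [ 0.41 -0.27  0.44]
[-0.482, 0.406, 0.338, -0.012, 0.166, 0.021] tcp [ 0.38  -0.343  0.368]
```

The bar is where it should be (row 124.5, expected 123.2), so the lid stayed on the trivet. Now back to the rest.

Emit:
drive_tool(
  steps=[
    {"dx": 0,"dy": 0,"dz": -0.05,"rx": 0,"ry": 0,"rz": 0},
    {"dx": 0,"dy": 0,"dz": -0.15,"rx": 0,"ry": 0,"rz": 0},
    {"dx": 0,"dy": 0,"dz": -0.3,"rx": 0,"ry": 0,"rz": 0},
    {"dx": 0,"dy": 0,"dz": -0.45,"rx": 0,"ry": 0,"rz": 0},
    {"dx": 0,"dy": 0,"dz": -0.6,"rx": 0,"ry": 0,"rz": 0},
    {"dx": 0,"dy": 0,"dz": -0.75,"rx": 0,"ry": 0,"rz": 0},
    {"dx": 0,"dy": 0,"dz": -0.8,"rx": 0,"ry": 0,"rz": 0},
    {"dx": 0,"dy": 0,"dz": -0.8,"rx": 0,"ry": 0,"rz": 0},
  ],
)

```text
clock: 22.5
eef_pos: [0.6007, -0.0465, 0.4479]
eef_rot: [-0.002, 0.903, 0.43, 0.0]
wrist_force: [0.2, 0.5, -2.3]
width: 0.0233
gripper_force: 79.5
```

Emit:
drive_tool(
  steps=[
    {"dx": -0.18,"dy": -0.03,"dz": -0.09,"rx": 0,"ry": 0,"rz": 0.06},
    {"dx": -0.35,"dy": -0.06,"dz": -0.09,"rx": 0,"ry": 0,"rz": 0.12},
    {"dx": -0.529,"dy": -0.085,"dz": -0.092,"rx": -0.004,"ry": 0,"rz": 0.183},
    {"dx": -0.529,"dy": -0.085,"dz": -0.092,"rx": -0.004,"ry": 0,"rz": 0.183},
  ],
)

```text
clock: 22.9
eef_pos: [0.5381, -0.1033, 0.4589]
eef_rot: [0.001, 0.956, 0.292, -0.002]
wrist_force: [0.1, -1.0, -1.2]
width: 0.0231
gripper_force: 79.3
```

Emit:
drive_tool(
  steps=[
    {"dx": -0.22,"dy": 0.09,"dz": 0,"rx": 0,"ry": 0.02,"rz": 0.04},
    {"dx": -0.44,"dy": 0.18,"dz": 0,"rx": 0,"ry": 0.04,"rz": 0.08},
    {"dx": -0.669,"dy": 0.269,"dz": 0,"rx": -0.006,"ry": 0.063,"rz": 0.127},
    {"dx": -0.669,"dy": 0.269,"dz": 0,"rx": -0.006,"ry": 0.063,"rz": 0.127},
  ],
)

```text
clock: 23.3
eef_pos: [0.4776, -0.1946, 0.4592]
eef_rot: [-0.009, 0.98, 0.194, 0.047]
wrist_force: [-0.2, 0.3, -0.5]
width: 0.0235
gripper_force: 79.3
```

Emit:
drive_tool(
  steps=[
    {"dx": -0.22,"dy": 0.1,"dz": 0.02,"rx": 0,"ry": 0.05,"rz": 0.02},
    {"dx": -0.44,"dy": 0.2,"dz": 0.04,"rx": -0.01,"ry": 0.1,"rz": 0.04},
    {"dx": -0.648,"dy": 0.31,"dz": 0.069,"rx": -0.014,"ry": 0.159,"rz": 0.062},
    {"dx": -0.648,"dy": 0.31,"dz": 0.069,"rx": -0.014,"ry": 0.159,"rz": 0.062},
  ],
)

```text
clock: 23.7
eef_pos: [0.4072, -0.2736, 0.4385]
eef_rot: [-0.025, 0.974, 0.144, 0.171]
wrist_force: [-0.1, 0.4, -1.3]
width: 0.0229
gripper_force: 79.4
```

Emit:
drive_tool(
  steps=[
    {"dx": -0.16,"dy": 0.13,"dz": 0.08,"rx": 0,"ry": 0.055,"rz": 0.01},
    {"dx": -0.32,"dy": 0.27,"dz": 0.2,"rx": -0.01,"ry": 0.11,"rz": 0.02},
    {"dx": -0.482,"dy": 0.406,"dz": 0.338,"rx": -0.012,"ry": 0.166,"rz": 0.021},
    {"dx": -0.482,"dy": 0.406,"dz": 0.338,"rx": -0.012,"ry": 0.166,"rz": 0.021},
    {"dx": -0.482,"dy": 0.406,"dz": 0.338,"rx": -0.012,"ry": 0.166,"rz": 0.021},
    {"dx": -0.482,"dy": 0.406,"dz": 0.338,"rx": -0.012,"ry": 0.166,"rz": 0.021},
  ],
)

```text
clock: 24.3
eef_pos: [0.3816, -0.3424, 0.3684]
eef_rot: [-0.039, 0.946, 0.127, 0.297]
wrist_force: [0.1, 0.2, -1.1]
width: 0.0235
gripper_force: 79.5
```

Run:
```python
from h import *
import pickle
s=state(); print(s["clock"],s["eef_pos"],s["wrist_force"].round(1),s["joint_positions"].round(2))
G=pickle.load(open("grasp.pkl","rb")); g0=(G["eef_pos"],q(G["eef_rot"]))
chain([(g0[0]+[0,0,z],g0[1]) for z in(.11,.02,0)])
```

```text
24.3 [ 0.38161756 -0.34239987  0.36844621] [ 0.1  0.2 -1.1] [ 0.64  0.25  0.19  2.09 -0.95  0.73  0.22]
[-0.015, 0.001, -0.003, -0.001, 0.002, 0.003] tcp [ 0.38  -0.343  0.368]
[-0.344, -0.0, 0.491, 0.0, 0.0, 0.0] tcp [ 0.38  -0.343  0.278]
[-0.077, -0.0, 0.109, 0.0, 0.0, 0.0] tcp [ 0.38  -0.343  0.258]
```

Emit:
drive_tool(
  steps=[
    {"dx": -0.06,"dy": 0.008,"dz": 0.1,"rx": 0,"ry": 0,"rz": 0},
    {"dx": -0.13,"dy": 0.008,"dz": 0.2,"rx": 0,"ry": 0,"rz": 0},
    {"dx": -0.2,"dy": 0.008,"dz": 0.3,"rx": 0,"ry": 0,"rz": 0},
    {"dx": -0.26,"dy": 0.008,"dz": 0.38,"rx": 0,"ry": 0,"rz": 0},
    {"dx": -0.31,"dy": 0.008,"dz": 0.44,"rx": 0,"ry": 0,"rz": 0},
    {"dx": -0.35,"dy": 0.008,"dz": 0.49,"rx": 0,"ry": 0,"rz": 0},
    {"dx": -0.35,"dy": 0.008,"dz": 0.49,"rx": 0,"ry": 0,"rz": 0},
    {"dx": -0.35,"dy": 0.008,"dz": 0.49,"rx": 0,"ry": 0,"rz": 0},
  ],
)

```text
clock: 25.1
eef_pos: [0.3809, -0.3445, 0.2786]
eef_rot: [-0.038, 0.945, 0.127, 0.298]
wrist_force: [1.0, 0.4, -2.6]
width: 0.023
gripper_force: 79.4
```

Run:
```python
from h import *
import pickle
s=state(); print(s["clock"],s["eef_pos"],s["wrist_force"].round(1),s["joint_positions"].round(3))
G=pickle.load(open("grasp.pkl","rb")); g0=(G["eef_pos"],q(G["eef_rot"]))
chain([g0])
```

```text
25.1 [ 0.38086831 -0.34445087  0.27861711] [ 1.   0.4 -2.6] [ 0.71   0.409  0.116  2.139 -1.181  0.626  0.51 ]
[-0.085, -0.011, 0.112, -0.0, 0.001, 0.003] tcp [ 0.38  -0.343  0.258]
```

Emit:
drive_tool(
  steps=[
    {"dx": -0.02,"dy": 0,"dz": 0.03,"rx": 0,"ry": 0,"rz": 0},
    {"dx": -0.04,"dy": 0,"dz": 0.055,"rx": 0,"ry": 0,"rz": 0},
    {"dx": -0.06,"dy": 0,"dz": 0.08,"rx": 0,"ry": 0,"rz": 0},
    {"dx": -0.075,"dy": 0,"dz": 0.1,"rx": 0,"ry": 0,"rz": 0},
    {"dx": -0.085,"dy": 0,"dz": 0.112,"rx": 0,"ry": 0,"rz": 0},
    {"dx": -0.085,"dy": 0,"dz": 0.112,"rx": 0,"ry": 0,"rz": 0},
    {"dx": -0.085,"dy": 0,"dz": 0.112,"rx": 0,"ry": 0,"rz": 0},
  ],
)

```text
clock: 25.8
eef_pos: [0.38, -0.3453, 0.2572]
eef_rot: [-0.039, 0.945, 0.126, 0.299]
wrist_force: [5.2, 1.0, 3.1]
width: 0.0235
gripper_force: 79.7
```

Run:
```python
from h import *
import pickle
s=state(); print(s["clock"],s["eef_pos"],s["wrist_force"].round(1),s["joint_positions"].round(3))
G=pickle.load(open("grasp.pkl","rb")); g0=(G["eef_pos"],q(G["eef_rot"]))
chain([g0])
im=viewer.grab_frame("wrist"); cv2.imwrite("pics/w10.png",im)
a=cv2.cvtColor(cv2.resize(cv2.imread("pics/w4.png"),None,fx=.5,fy=.5),6).astype(np.float32);b=cv2.cvtColor(im[100:300,160:480],6).astype(np.float32)
print("img shift vs grasp: rest/lifter",cv2.phaseCorrelate(a[55:170,100:230].copy(),b[55:170,100:230].copy()),"meandiff",abs(a-b)[55:170,100:230].mean())
```

```text
25.8 [ 0.38003925 -0.34528358  0.25724097] [5.2 1.  3.1] [ 0.75   0.45   0.072  2.144 -1.235  0.597  0.581]
[0.003, -0.014, -0.001, -0.0, -0.0, 0.002] tcp [ 0.38  -0.343  0.258]
img shift vs grasp: rest/lifter ((0.3553883822122117, -0.24620568535640075), 0.8102340893686554) meandiff 7.472575
```

Seated at the starting pose with light contact. Releasing.

Emit:
drive_tool(
  steps=[
    {"dx": 0,"dy": 0,"dz": 0,"rx": 0,"ry": 0,"rz": 0},
    {"dx": 0,"dy": 0,"dz": 0,"rx": 0,"ry": 0,"rz": 0},
    {"dx": 0,"dy": 0,"dz": 0,"rx": 0,"ry": 0,"rz": 0},
    {"dx": 0,"dy": 0,"dz": 0,"rx": 0,"ry": 0,"rz": 0},
    {"dx": 0,"dy": 0,"dz": 0,"rx": 0,"ry": 0,"rz": 0},
    {"dx": 0,"dy": 0,"dz": 0,"rx": 0,"ry": 0,"rz": 0},
    {"dx": 0,"dy": 0,"dz": 0,"rx": 0,"ry": 0,"rz": 0},
    {"dx": 0,"dy": 0,"dz": 0,"rx": 0,"ry": 0,"rz": 0},
  ],
  grip=-1,
)

```text
clock: 26.65
eef_pos: [0.3788, -0.3454, 0.2564]
eef_rot: [-0.038, 0.946, 0.125, 0.297]
wrist_force: [0.7, -1.1, -0.2]
width: 0.0854
gripper_force: 0.0
```

Emit:
drive_tool(
  steps=[
    {"dx": 0,"dy": 0,"dz": -0.05,"rx": 0,"ry": 0,"rz": 0},
    {"dx": 0,"dy": 0,"dz": -0.15,"rx": 0,"ry": 0,"rz": 0},
    {"dx": 0,"dy": 0,"dz": -0.3,"rx": 0,"ry": 0,"rz": 0},
    {"dx": 0,"dy": 0,"dz": -0.45,"rx": 0,"ry": 0,"rz": 0},
    {"dx": 0,"dy": 0,"dz": -0.6,"rx": 0,"ry": 0,"rz": 0},
    {"dx": 0,"dy": 0,"dz": -0.667,"rx": 0,"ry": 0,"rz": 0},
    {"dx": 0,"dy": 0,"dz": -0.667,"rx": 0,"ry": 0,"rz": 0},
    {"dx": 0,"dy": 0,"dz": -0.667,"rx": 0,"ry": 0,"rz": 0},
  ],
)

```text
clock: 27.45
eef_pos: [0.3238, -0.3598, 0.3383]
eef_rot: [-0.039, 0.946, 0.126, 0.297]
wrist_force: [0.6, -0.0, -0.2]
width: 0.0853
gripper_force: 0.0
```

Run:
```python
from h import *
s=state(); print(s["clock"],s["eef_pos"],s["wrist_force"].round(1),s["width"])
A={n:cv2.imread(f"pics/{n}0.png") for n in("top","scene")}
b=viewer.grab_frame("scene"); cv2.imwrite("pics/scene_end.png",b); t=viewer.grab_frame("top"); cv2.imwrite("pics/top_end.png",t)
def ph(x,y,r): 
    f=lambda i:cv2.cvtColor(i[r[1]:r[3],r[0]:r[2]],6).astype(np.float32)
    return cv2.phaseCorrelate(f(x),f(y)),abs(f(x)-f(y)).mean().round(1)
print("rest",ph(A["scene"],b,(190,245,260,305)),"jar",ph(A["scene"],b,(300,125,335,180)))
# lifter tips/handle by template match in scene
for nm,(u,v,w,h) in dict(handle=(176,224,36,34),tips=(222,262,24,30)).items():
    tpl=A["scene"][v:v+h,u:u+w]; m=cv2.matchTemplate(b[v-15:v+h+15,u-15:u+w+15],tpl,5);print(nm,cv2.minMaxLoc(m)[1],cv2.minMaxLoc(m)[3],"(15,15)=same")
# lid outline on trivet: visible cork ring + lid fill union
h=cv2.cvtColor(b,cv2.COLOR_BGR2HSV); m=cv2.inRange(h,(5,90,60),(22,255,255)); m[:, :310]=0;m[:,410:]=0
print("cork px left",int((m[180:280]>0).sum()))
e=proj("scene",[[.641+.085*np.cos(x),.003+.085*np.sin(x),.014] for x in np.linspace(0,6.28,9)]).round(0).tolist();print(e)
```

```text
27.45 [ 0.32377677 -0.3597983   0.33827038] [ 0.6 -0.  -0.2] 0.08534351134516066
rest (((-0.10921759635908757, 0.12841835005238522), 1.0193386731324372), np.float32(2.0)) jar (((0.004613039659250973, -0.0017526882006464461), 1.0022334524878749), np.float32(1.1))
handle 0.9949682950973511 (15, 15) (15,15)=same
tips 0.9563546180725098 (15, 15) (15,15)=same
cork px left 282
[[388.0, 248.0], [395.0, 227.0], [382.0, 208.0], [357.0, 201.0], [334.0, 210.0], [325.0, 230.0], [336.0, 250.0], [363.0, 258.0], [388.0, 248.0]]
```

```bash
python3 -c "
from rig import robot; print(robot.sign_off())"
```

```text
the job is handed in; nothing more can be done
None
```

The lid is set down on the trivet, within a few mm of centre by my camera estimates, the lifter is back in its rest and released, and I handed the job in at about 27.5 s; sign-off returned no verdict.

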